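# Put the desk things away in their trays

### The job

Clear the desk for the day: put the stapler, the mouse, the disk drive and the roll of tape away, each into the shallow tray whose recess has its outline, lying flat on the cork floor inside the lip (either way round). Set them down rather than dropping them, and leave the notepaper and the plant where they stand.

Things in the scene. Friction and masses are not known exactly. Their poses are not given: they have to be found in the camera images.
- stapler: Black desk stapler lying on its base, loose, 110 mm long (x), 34 mm wide (y), about 43 mm high, 0.14 to 0.28 kg. The base is 10 mm high and 34 mm wide, the steel-topped arm above it 30 mm wide with flat sides (from 23 to 39 mm high at the middle of its length). Origin: centre of the underside; x along its length, z up.
- mouse: Black computer mouse, loose, seen from above a rectangle with two fully round ends (radius 30 mm): 100 mm long (x), 60 mm wide (y), 28 to 34 mm high, flat upright sides for the lower 18 mm over the middle 40 mm of its length, 0.07 to 0.14 kg. Small grey wheel near the +x end. Origin: centre of the underside; x along its length, z up.
- drive: Portable disk drive, a bare aluminium block with slightly rounded edges and two dark lines on top, loose, 90 mm long (x), 58 mm wide (y), 24 mm high, 0.14 to 0.28 kg. Origin: centre of the underside; x along its length, z up.
- tape: Roll of grey adhesive tape lying flat, loose, a ring of 60 mm outer and 40 mm inner diameter, 24 mm high, 0.07 to 0.14 kg. Origin: centre of the underside; z is its axis, up.
- tray_long: Long narrow shallow tray for the stapler: rectangular recess 124 mm (x) by 48 mm (y). Fixed to the desk. Dark wooden lip 5 mm wide, top 8 mm above the desk; cork floor 4 mm above the desk. The recess is 7 mm larger all round than the thing it is cut for. Origin: centre of the underside, on the desk; z up, x along the long side.
- tray_oval: Shallow tray with round ends, for the mouse: recess 114 mm (x) by 74 mm (y), its ends half circles of 37 mm radius. Fixed to the desk. Dark wooden lip 5 mm wide, top 8 mm above the desk; cork floor 4 mm above the desk. The recess is 7 mm larger all round than the thing it is cut for. Origin: centre of the underside, on the desk; z up, x along the long side.
- tray_rect: Broad rectangular shallow tray for the disk drive: recess 104 mm (x) by 72 mm (y). Fixed to the desk. Dark wooden lip 5 mm wide, top 8 mm above the desk; cork floor 4 mm above the desk. The recess is 7 mm larger all round than the thing it is cut for. Origin: centre of the underside, on the desk; z up, x along the long side.
- tray_round: Circular shallow tray for the roll of tape: recess 74 mm in diameter. Fixed to the desk. Dark wooden lip 5 mm wide, top 8 mm above the desk; cork floor 4 mm above the desk. The recess is 7 mm larger all round than the thing it is cut for. Origin: centre of the underside, on the desk; z up.
- notes: Bystander: block of white notepaper, loose, 75 x 75 mm, 23 mm high, among the things to be put away. Origin: centre of the underside, z up. To be left where it is.
- plant: Bystander: small green plant in a white pot, loose, 60 mm across, about 60 mm high, among the trays. Origin: centre of the underside, z up. To be left where it is.

How it is judged:
By the outcome, as a careful person would: the job done as asked, in the order asked, and still so for the second after the job is handed in, with the robot touching nothing.
It also fails if it takes over 112 s, if anything falls off the work surface, if the arm or the gripper's body presses on something with over 40 N, if the wrist force passes 120 N, or if a joint passes its speed limit or range.

### The arm

A 6-joint arm with a two-finger parallel gripper is mounted at the origin on the work surface. World frame = base frame: x ahead of the robot, y to its left, z up, the work surface at z = 0. Lengths are in m, angles in rad, forces in N, time in s.
With the tool pointing down it reaches from about 0.325 to 0.925 m from the base axis. Payload 3.1 kg.
Tool frame: the origin (TCP) lies at the very end of the fingers, on their centre line; the grasp point (between the pads) lies 19 mm behind it; z points along the fingers, x is the direction in which the jaws open and shut, and the axes are right-handed (so a half turn about z gives the same grasp; the last joint's range is limited). The gripper opens to 85 mm and grips with 20 to 120 N. Pads are 22 mm wide; open, the fingers measure 114 mm over their backs; the gripper's body (76 mm by 85 mm) begins 54 mm behind the grasp point. The pads swing forward as they close: fully open they stand 13 mm farther back than shut.
Start: joints at [-1.228, 0.217, 1.613, -0, 1.311, -0.112], TCP at [0.275, -0.561, 0.231] pointing down, gripper open.
Joint ranges: [-2.75, 2.75], [-0.78, 2.1], [0.31, 2.55], [-1.13, 4.27], [0.13, 2.63], [-2.58, 2.58]. Speed limits (rad/s): [2.79, 2.79, 3.14, 3.14, 3.14, 3.14].

### API

Orientations are given as a rotation vector (axis times angle).
In Python, from bench import telemetry, cams, workorder, boxes_of, place_of gives the robot as it stands. The module is installed in compiled form; this text tells all that it offers.
- The arm moves only by the shell command python3 -m handwheel 'ROWS' [FORCE]. ROWS is JSON, a list of rows, each an object of numbers: "x", "y", "z": the shift along the world's x, y, z in mm; "ax", "ay", "az": the turn, a rotation vector about the world's x, y, z in rad; "hand": the opening, from 0 (shut) to 1 (fully open). In form: [{"x": .., "y": .., "z": .., "ax": .., "ay": .., "az": .., "hand": ..}, ...]. A call has 1 to 8 rows; each row is the pose to reach, as a shift and turn from the pose commanded when the call began; what a row does not reach only later rows make up. A row lasts 1/10 s, in which the tool goes at most 50 mm and 8.59 degrees, less where a joint would pass 70% of its speed; a pose out of reach is approached as far as the arm can. A call with a gripper value outside its range is refused whole. The fingers move at their own pace and stop on an object; FORCE is the grip in N (left out, the last holds). Time passes only in rows, so rows that repeat a pose let the fingers close. It gives the time, the measured TCP pose, the force and the opening at its end, in the units of the state.
- telemetry.read_state(): the state, without advancing time (a new reading comes with each control period).
- cams.get_image(name): name is "scene" or "side" or "wrist"; returns the picture (384x512x3 uint8, red, green, blue); there is no depth.
- cams.camera_model(name): a dict with "fx", "fy", "cx", "cy" (pixels), "D" ([k1, k2, p1, p2, k3] as OpenCV has them; the pictures are not rectified), "R" (3x3) and "t" (3): a world point X has camera coordinates R X + t; the wrist camera has in their place "hand_eye" (4x4, takes a point from camera to tool coordinates, whose origin is the TCP and whose axes are the tool frame's). Camera axes: x right, y down, z forward; pixel columns grow to the right and rows downward; lengths in m; the calibration is good to about 2 mm. A picture is of the moment at which its call begins: read the wrist's pose just before it. camera_model takes no time and is no camera call.
- workorder.finish_job(): hands the job in, once; it reports no verdict.
Trained networks look in the newest picture that a camera, given by its name, has taken for a name from the list of things; names that differ only in an ending like _2 or _b are one class to them, and where a whole thing is asked for, a point or a joint stands for the part that bears it (a point fixed in the world has none). Each returns a list of dicts, best first, with "p" (0 to 1); they miss things now and then, are a little off and sometimes report something else, mostly with a low value. They report only what shows in the picture. A call takes as long as a camera call.
- boxes_of(camera, query): "bbox" ([left, top, right, bottom] as shares, 0 to 1, of the picture: columns of its width, rows of its height, round what is visible of it).
- place_of(camera, query): "point" ([column, row] as shares, 0 to 1, of the picture: columns of its width, rows of its height: a listed point, or the origin of a listed thing).
The state is a dict: "t": time; "qpos": joint angles; "joint_vel": joint speeds; "tau": joint torques, N m; "position": TCP position; "tool_rot": TCP orientation; "wrist_force": force on the tool from outside, world axes, zero at the start; "ft_torque": the same for the moment, N m; "gripper_width": finger opening in m.
Only numpy, scipy, OpenCV 4.12 (cv2) and the standard library are available. Lean on these libraries where they do the work, as an engineer would, in place of code of your own. Each camera call takes 0.05 s, during which the arm holds its last target.

## Working session

There is one attempt and no reset: what is moved stays moved. The work goes in short steps, Python scripts to look and compute and a shell command to move; the robot and the scene stay as the last step left them, time stands still between calls to the robot, and variables do not carry over. Pictures are saved under pics/ and viewed, and the job is handed in when it is done.

```bash
mkdir -p pics; ls; python3 - <<'E'
from bench import telemetry,cams
import cv2
s=telemetry.read_state();print(s)
for n in ["scene","side","wrist"]:
    im=cams.get_image(n);cv2.imwrite(f"pics/{n}0.png",im[:,:,::-1])
    print(n,cams.camera_model(n))
E
```

```text
pics
{'t': 0.0, 'qpos': array([-1.22818557e+00,  2.17758151e-01,  1.61495709e+00, -1.05970225e-05,
        1.31128755e+00, -1.12196877e-01]), 'joint_vel': array([ 0.0002718 , -0.0004424 ,  0.00040561,  0.00034109, -0.00169829,
       -0.00102816]), 'tau': array([ 8.27064268e-04, -3.96840262e+01, -3.03853190e+01, -1.13128360e-04,
        9.65354790e-03, -9.86966796e-06]), 'position': array([ 0.27429593, -0.56067488,  0.2299538 ]), 'tool_rot': array([-2.66380998,  1.662636  ,  0.00297555]), 'wrist_force': array([-0.3170052 ,  0.24292185, -1.72075966]), 'ft_torque': array([ 0.03257618, -0.01550429,  0.03790635]), 'gripper_width': 0.08525395230066947}
scene {'fx': 354.70837897228836, 'fy': 354.70837897228836, 'cx': 251.05353625469508, 'cy': 187.7857591572176, 'D': array([-0.07735102,  0.        ,  0.        ,  0.        ,  0.        ]), 'R': array([[-0.69579709,  0.71823587,  0.00190864],
       [ 0.55601624,  0.54032382, -0.63158223],
       [-0.4546563 , -0.43839184, -0.77530655]]), 't': array([ 0.36087724, -0.23389184,  1.29322416])}
side {'fx': 356.76080576793726, 'fy': 356.760805767
[... 181 characters left out ...]
292924],
       [-0.44528022,  0.59306242, -0.67082225],
       [ 0.39961139, -0.53881519, -0.74161238]]), 't': array([0.42284805, 0.2385864 , 1.0150342 ])}
wrist {'fx': 292.55879206450015, 'fy': 292.55879206450015, 'cx': 255.42231592461948, 'cy': 189.23306505835805, 'D': array([-0.06954232,  0.        ,  0.        ,  0.        ,  0.        ]), 'hand_eye': array([[ 9.99999049e-01, -1.30687549e-03, -4.40501001e-04,
        -8.17183748e-04],
       [ 1.37671968e-03,  9.64795313e-01,  2.62998304e-01,
        -6.69620280e-02],
       [ 8.12872622e-05, -2.62998661e-01,  9.64796195e-01,
        -1.42390494e-01],
       [ 0.00000000e+00,  0.00000000e+00,  0.00000000e+00,
         1.00000000e+00]])}
```

View pics/scene0.png

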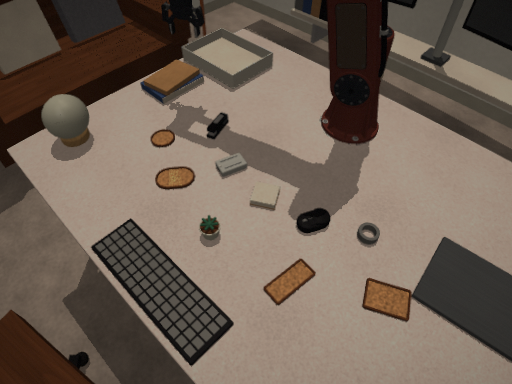

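View pics/side0.png

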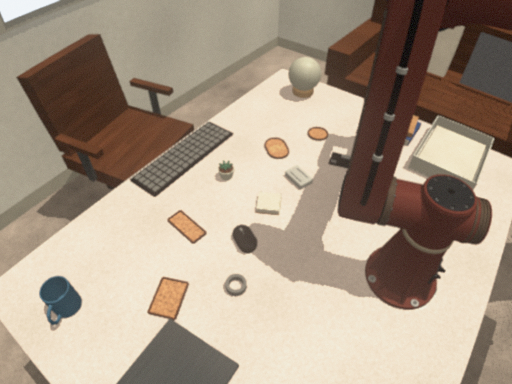

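View pics/wrist0.png

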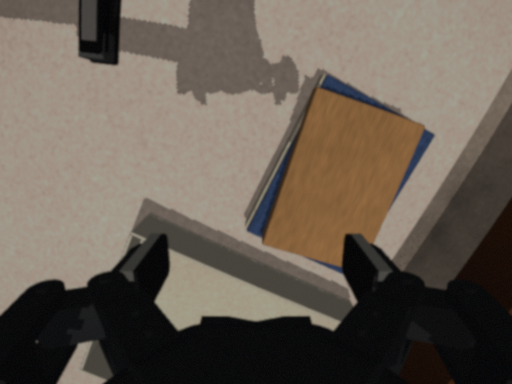

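```bash
cat > h.py <<'E'
import numpy as np,cv2
from scipy.spatial.transform import Rotation as Ro
from bench import telemetry,cams,boxes_of,place_of
def ext(n,s=None):
    m=cams.camera_model(n)
    K=np.array([[m['fx'],0,m['cx']],[0,m['fy'],m['cy']],[0,0,1.]]);D=np.array(m['D'],float)
    if n=='wrist':
        T=np.eye(4);T[:3,:3]=Ro.from_rotvec(s['tool_rot']).as_matrix();T[:3,3]=s['position']
        C=T@np.array(m['hand_eye']);R=C[:3,:3].T;t=-R@C[:3,3]
    else: R=np.array(m['R']);t=np.array(m['t'])
    return K,D,R,t
def back(E,uv,z):
    K,D,R,t=E
    n=cv2.undistortPoints(np.array(uv,float).reshape(-1,1,2),K,D).reshape(-1,2)
    d=np.c_[n,np.ones(len(n))]@R; c=-R.T@t
    return (c+d*((z-c[2])/d[:,2])[:,None])[:,:2]
def proj(E,X):
    K,D,R,t=E
    return cv2.projectPoints(np.array(X,float).reshape(-1,1,3),cv2.Rodrigues(R)[0],t,K,D)[0].reshape(-1,2)
def snap(n,name):
    s=telemetry.read_state();im=cams.get_image(n)[:,:,::-1].copy();cv2.imwrite(f'pics/{name}.png',im)
    return im,ext(n,s),s
E
python3 - <<'E'
from h import *
names=['stapler','mouse','drive','tape','tray_long','tray_oval','tray_rect','tray_round','notes','plant']
for c in ['scene','side']:
    cams.get_image(c);E=ext(c)
    for n in names:
        r=place_of(c,n)[:2]
        print(c,n,[(np.round(np.array(q['point'])*[512,384]),round(q['p'],2),np.round(back(E,[np.array(q['point'])*[512,384]],0.0)[0]*1000)) for q in r])
print(telemetry.read_state()['t'])
E
```

```text
scene stapler [(array([215., 129.]), 0.78, array([ 362., -332.]))]
scene mouse [(array([310., 225.]), 0.94, array([448., 168.]))]
scene drive [(array([233., 165.]), 0.92, array([ 442., -159.]))]
scene tape [(array([370., 238.]), 0.78, array([364., 318.])), (array([227., 166.]), 0.49, array([ 457., -168.]))]
scene tray_long [(array([288., 285.]), 0.68, array([633., 242.]))]
scene tray_oval [(array([174., 178.]), 0.87, array([ 610., -251.]))]
scene tray_rect [(array([385., 295.]), 0.74, array([483., 437.]))]
scene tray_round [(array([163., 137.]), 0.65, array([ 521., -434.]))]
scene notes [(array([263., 197.]), 0.56, array([468.,   3.]))]
scene plant [(array([210., 234.]), 0.58, array([670., -14.]))]
side stapler [(array([345., 164.]), 0.48, array([ 351., -328.]))]
side mouse [(array([242., 239.]), 0.89, array([450., 170.]))]
side drive [(array([297., 180.]), 0.74, array([ 449., -145.]))]
side tape [(array([237., 287.]), 0.65, array([360., 309.])), (array([223., 176.]), 0.41, array([675.,  -1.]))]
side tray_long [(array([185., 228.]), 0.71, array([622., 247.]))]
side tray_oval [(array([276., 147.]), 0.62, array([ 612., -252.]))]
side tray_rect [(array([169., 297.]), 0.72, array([489., 448.]))]
side tray_round [(array([315., 133.]), 0.66, array([ 534., -418.])), (array([187., 227.]), 0.59, array([617., 243.]))]
side notes [(array([269., 204.]), 0.71, array([463.,   6.])), (array([227., 173.]), 0.66, array([673., -26.]))]
side plant [(array([226., 173.]), 0.67, array([675., -23.]))]
1.25
```

```bash
python3 -m handwheel '[{"x":50,"y":231,"z":30},{"x":50,"y":231,"z":30},{"x":50,"y":231,"z":30},{"x":50,"y":231,"z":30},{"x":50,"y":231,"z":30},{"x":50,"y":231,"z":30}]'
python3 - <<'E'
from h import *
im,E,s=snap('wrist','w1');print(s['t'],s['position'],s['tool_rot'],s['qpos'])
E
```

```text
1.25 [ 0.27457983 -0.56146916  0.23130424] [-2.66503574e+00  1.66344923e+00  2.12286412e-05] [-1.22819324e+00  2.16910171e-01  1.61338031e+00  7.52113663e-06
  1.31132518e+00 -1.12183201e-01]validation failed for argument at $[0]...
```

View pics/w1.png

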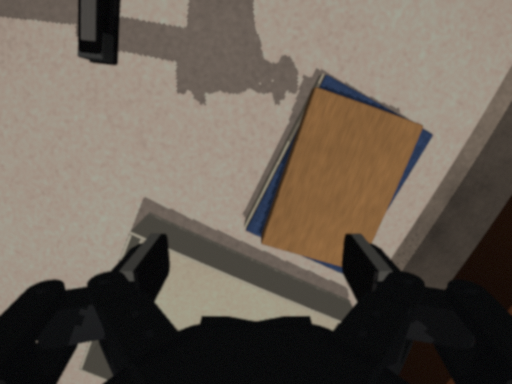

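The move was refused, so the view is unchanged: the stapler's end is at (100,30). I'll resend it with every field filled in.

```bash
python3 -m handwheel '[{"x":50,"y":231,"z":30,"ax":0,"ay":0,"az":0,"hand":1},{"x":50,"y":231,"z":30,"ax":0,"ay":0,"az":0,"hand":1},{"x":50,"y":231,"z":30,"ax":0,"ay":0,"az":0,"hand":1},{"x":50,"y":231,"z":30,"ax":0,"ay":0,"az":0,"hand":1},{"x":50,"y":231,"z":30,"ax":0,"ay":0,"az":0,"hand":1},{"x":50,"y":231,"z":30,"ax":0,"ay":0,"az":0,"hand":1}]'
python3 - <<'E'
from h import *
im,E,s=snap('wrist','w2');print(s['t'],s['position'],s['tool_rot'],s['qpos'])
E
```

```text
t: 1.9
position: [0.3255, -0.3269, 0.2621]
tool_rot: [-2.668, 1.657, -0.002]
wrist_force: [-0.1, -0.3, -0.0]
gripper_width: 0.0856
1.9 [ 0.32547257 -0.32690939  0.26209714] [-2.66776337e+00  1.65714721e+00 -1.80980187e-03] [-9.40862325e-01 -1.70588322e-01  1.95025278e+00  1.42335376e-03
  1.36124901e+00  1.70529737e-01]
```

View pics/w2.png

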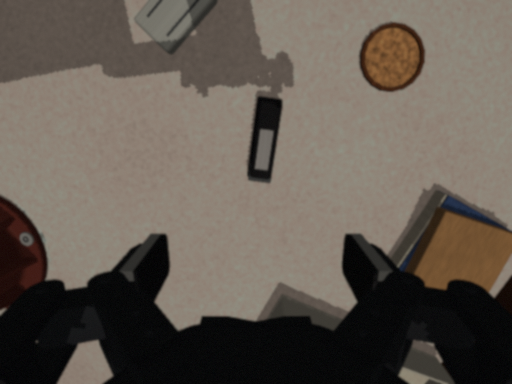

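```bash
cat >> h.py <<'E'
from scipy.optimize import least_squares
def rect(l,w,z): return np.array([[sx*l/2,sy*w/2,z] for sx in(-1,1) for sy in(-1,1)])
def stad(l,r,z):
    a=np.linspace(0,2*np.pi,48,endpoint=False);c=(l/2-r)*np.sign(np.cos(a))
    return np.c_[c+r*np.cos(a),r*np.sin(a),0*a+z]
M={'stapler':np.r_[rect(.110,.034,0),rect(.110,.034,.010),rect(.104,.030,.039)],
 'mouse':np.r_[stad(.1,.03,0),stad(.1,.03,.018),stad(.07,.02,.03)],
 'drive':np.r_[rect(.09,.058,0.001),rect(.09,.058,.023)],
 'tape':np.r_[stad(.06,.03,0),stad(.06,.03,.024)],
 'notes':np.r_[rect(.075,.075,0),rect(.075,.075,.023)],
 'tray_long':np.r_[rect(.134,.058,0),rect(.134,.058,.008)],
 'tray_rect':np.r_[rect(.114,.082,0),rect(.114,.082,.008)],
 'tray_oval':np.r_[stad(.124,.042,0),stad(.124,.042,.008)],
 'tray_round':np.r_[stad(.084,.042,0),stad(.084,.042,.008)]}
def W(P,p):
    c,s=np.cos(p[2]),np.sin(p[2])
    return np.c_[P[:,0]*c-P[:,1]*s+p[0],P[:,0]*s+P[:,1]*c+p[1],P[:,2]]
def hull(E,P,p): return cv2.convexHull(proj(E,W(P,p)).astype(np.float32))
def fit(E,name,contour,p0):
    P=M[name];c=cv2.convexHull(contour).reshape(-1,2).astype(np.float32)
    # densify
    q=[];
    for a,b in zip(c,np.roll(c,-1,0)):
        n=max(1,int(np.hypot(*(b-a))));q+= [a+(b-a)*k/n for k in range(n)]
    q=q[::2]
    f=lambda p:[cv2.pointPolygonTest(hull(E,P,p),(float(x),float(y)),True) for x,y in q]
    best=None
    for dy in ([0] if name in('tape','tray_round') else np.arange(6)*np.pi/6):
        r=least_squares(f,[p0[0],p0[1],p0[2]+dy],x_scale=[.01,.01,.1],diff_step=1e-4,loss='soft_l1')
        if best is None or r.cost<best.cost: best=r
    p=best.x;p[2]=(p[2]+np.pi/2)%np.pi-np.pi/2
    return p,np.sqrt(np.mean(np.square(f(p))))
def comp(mask,uv,r=3):
    n,l,st,ce=cv2.connectedComponentsWithStats(mask.astype(np.uint8),connectivity=4)
    u,v=int(uv[0]),int(uv[1]);w=l[max(0,v-r):v+r+1,max(0,u-r):u+r+1];w=w[w>0]
    if len(w)==0: raise Exception('no comp')
    k=np.bincount(w).argmax();print('area',st[k])
    return max(cv2.findContours((l==k).astype(np.uint8),0,1)[0],key=len)
def goal(s,x,y,z,yaw=None,sym=True):
    """yaw: desired direction of tool x axis"""
    R=Ro.from_rotvec(s['tool_rot']).as_matrix();cur=np.arctan2(R[1,0],R[0,0])
    d=0
    if yaw is not None:
        d=(yaw-cur+np.pi/2)%np.pi-np.pi/2
    print('shift',np.round((np.array([x,y,z])-s['position'])*1000,1),'az',round(d,3),'curyaw',round(cur,3),'q6',round(s['qpos'][5],2))
E
python3 - <<'E'
from h import *
im=cv2.imread('pics/w2.png');s=telemetry.read_state();E=ext('wrist',s)
g=im.max(2).astype(int)
o=im.copy()
c=comp(cv2.morphologyEx((g<70).astype(np.uint8),cv2.MORPH_CLOSE,np.ones((9,9))),(265,120))
p,e=fit(E,'stapler',c,[.36,-.33,0]);print('stapler',p,e)
cv2.drawContours(o,[c],-1,(0,255,0),1);cv2.polylines(o,[np.round(hull(E,M['stapler'],p)).astype(np.int32)],True,(0,0,255),1)
hsv=cv2.cvtColor(im,cv2.COLOR_BGR2HSV)
m=(hsv[:,:,1]>95).astype(np.uint8)
c=comp(m,(392,57));p,e=fit(E,'tray_round',c,[.53,-.43,0]);print('round',p,e)
cv2.drawContours(o,[c],-1,(0,255,0),1);cv2.polylines(o,[np.round(hull(E,M['tray_round'],p)).astype(np.int32)],True,(0,0,255),1)
cv2.imwrite('pics/o2.png',cv2.resize(o[0:220,120:450],None,fx=2.4,fy=2.4))
E
```

```text
area [ 248   96   34   86 1562]
stapler [ 0.35656283 -0.32518703  0.32388186] 0.7151105652038037
area [ 361   23   63   68 3353]
round [ 0.52479428 -0.42815512  0.03598231] 1.0016064548943455
```

View pics/o2.png

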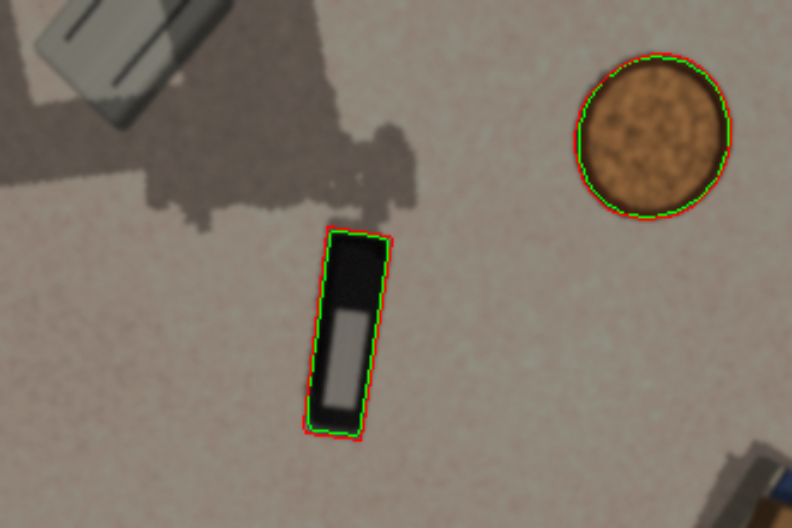

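```bash
python3 - <<'E'
from h import *
cams.get_image('scene');s=telemetry.read_state();print(s['position'],s['t'])
goal(s,.3566,-.3252,.013,.324+np.pi/2)
E
```

```text
[ 0.32488214 -0.3302642   0.26183829] 2.0
shift [  31.7    5.1 -248.8] az -0.133 curyaw -1.114 q6 0.17
```

```bash
cat >> h.py <<'E'
import pickle
def snap(n,name):
    s=telemetry.read_state();im=cams.get_image(n)[:,:,::-1].copy();cv2.imwrite(f'pics/{name}.png',im)
    pickle.dump(s,open(f'pics/{name}.pkl','wb'));return im,ext(n,s),s
E
python3 - <<'E'
from h import *
im,E,s=snap('wrist','w3')
hsv=cv2.cvtColor(im,cv2.COLOR_BGR2HSV);g=im.max(2).astype(int)
c=comp(cv2.morphologyEx((g<70).astype(np.uint8),cv2.MORPH_CLOSE,np.ones((9,9))),(265,120))
p,e=fit(E,'stapler',c,[.36,-.33,0]);print('stapler',p,e)
c=comp((hsv[:,:,1]>95).astype(np.uint8),(392,57));q,e=fit(E,'tray_round',c,[.53,-.43,0]);print('round',q,e)
print(s['position'])
goal(s,p[0],p[1],.013,p[2]+np.pi/2)
E
```

```text
area [ 246   94   34   86 1545]
stapler [ 0.35703916 -0.32261184  0.3263891 ] 0.7271644818751322
area [ 358   21   64   68 3382]
round [ 0.52513402 -0.42531351 -0.04894417] 0.9202381618657878
[ 0.32488214 -0.3302642   0.26183829]
shift [  32.2    7.7 -248.8] az -0.13 curyaw -1.114 q6 0.17
```

```bash
python3 -m handwheel '[{"x":32,"y":8,"z":-50,"ax":0,"ay":0,"az":-0.13,"hand":1},{"x":32,"y":8,"z":-100,"ax":0,"ay":0,"az":-0.13,"hand":1},{"x":32,"y":8,"z":-145,"ax":0,"ay":0,"az":-0.13,"hand":1},{"x":32,"y":8,"z":-180,"ax":0,"ay":0,"az":-0.13,"hand":0.8},{"x":32,"y":8,"z":-180,"ax":0,"ay":0,"az":-0.13,"hand":0.8}]'
python3 - <<'E'
from h import *
im,E,s=snap('wrist','w4');print(s['position'],s['gripper_width'])
goal(s,.357,-.3226,.013,.326+np.pi/2)
o=im.copy();cv2.polylines(o,[np.round(hull(E,M['stapler'],[.357,-.3226,.326])).astype(np.int32)],True,(0,0,255),1);cv2.imwrite('pics/o4.png',o)
E
```

```text
t: 2.55
position: [0.3522, -0.3189, 0.0747]
tool_rot: [-2.547, 1.833, 0.023]
wrist_force: [-0.6, 0.5, 0.1]
gripper_width: 0.0689
[ 0.35219354 -0.31892083  0.07474798] 0.06887114056988314
shift [  4.8  -3.7 -61.7] az 0.003 curyaw -1.248 q6 0.36
```

View pics/o4.png

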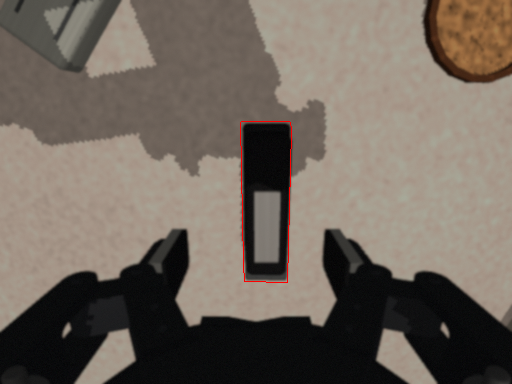

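```bash
python3 -m handwheel '[{"x":0,"y":0,"z":-30,"ax":0,"ay":0,"az":0,"hand":0.7},{"x":0,"y":-1,"z":-55,"ax":0,"ay":0,"az":0,"hand":0.7},{"x":0,"y":-1,"z":-68,"ax":0,"ay":0,"az":0,"hand":0.7},{"x":0,"y":-1,"z":-68,"ax":0,"ay":0,"az":0,"hand":0.7},{"x":0,"y":-1,"z":-68,"ax":0,"ay":0,"az":0,"hand":0.7},{"x":0,"y":-1,"z":-68,"ax":0,"ay":0,"az":0,"hand":0},{"x":0,"y":-1,"z":-68,"ax":0,"ay":0,"az":0,"hand":0},{"x":0,"y":-1,"z":-68,"ax":0,"ay":0,"az":0,"hand":0}]' 50
```

```text
t: 3.4
position: [0.3577, -0.3247, 0.015]
tool_rot: [2.551, -1.832, 0.005]
wrist_force: [-0.3, -0.0, 4.4]
gripper_width: 0.0293
```

```bash
python3 -m handwheel '[{"x":0,"y":0,"z":0,"ax":0,"ay":0,"az":0,"hand":0},{"x":0,"y":0,"z":0,"ax":0,"ay":0,"az":0,"hand":0},{"x":0,"y":0,"z":0,"ax":0,"ay":0,"az":0,"hand":0},{"x":0,"y":0,"z":10,"ax":0,"ay":0,"az":0,"hand":0},{"x":0,"y":0,"z":40,"ax":0,"ay":0,"az":0,"hand":0},{"x":0,"y":0,"z":90,"ax":0,"ay":0,"az":0,"hand":0},{"x":0,"y":0,"z":140,"ax":0,"ay":0,"az":0,"hand":0},{"x":0,"y":0,"z":170,"ax":0,"ay":0,"az":0,"hand":0}]' 50
python3 - <<'E'
from h import *
im,E,s=snap('wrist','w5');print(s['position'],s['gripper_width'])
E
```

```text
t: 4.2
position: [0.3575, -0.3245, 0.1878]
tool_rot: [2.55, -1.832, 0.009]
wrist_force: [0.0, -0.5, -0.4]
gripper_width: 0.0293
[ 0.35753088 -0.32449482  0.18776383] 0.029301500383916466
```

View pics/w5.png

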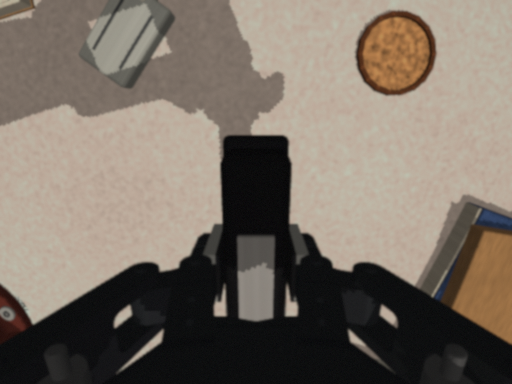

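```bash
python3 - <<'E'
from h import *
pos={'tray_long':[.628,.244],'tray_oval':[.611,-.252],'tray_rect':[.486,.442],'tray_round':[.525,-.425]}
for n in ['scene','side']:
    im=cv2.imread(f'pics/{n}0.png');E=ext(n);hsv=cv2.cvtColor(im,cv2.COLOR_BGR2HSV);o=im.copy()
    for k,v in pos.items():
        uv=proj(E,[[*v,.005]])[0]
        try:
            m=(hsv[:,:,1]>110).astype(np.uint8)
            c=comp(m,uv);p,e=fit(E,k,c,[*v,0]);print(n,k,np.round(p,4),round(e,2))
            cv2.polylines(o,[np.round(hull(E,M[k],p)*2).astype(np.int32)] if 0 else [np.round(hull(E,M[k],p)).astype(np.int32)],True,(0,255,0),1)
        except Exception as x: print(k,x)
    cv2.imwrite(f'pics/{n}_o.png',o)
E
```

```text
area [ 264  259   51   46 1108]
scene tray_long [ 0.6225  0.2368 -0.1151] 0.6
area [156 167  39  22 694]
scene tray_oval [ 0.6085 -0.2511 -0.6901] 0.62
area [ 363  278   49   43 1422]
scene tray_rect [ 0.4904  0.4465 -1.1397] 0.43
area [151 130  24  17 320]
scene tray_round [ 0.5242 -0.4284  0.0034] 0.72
area [169 211  36  31 508]
side tray_long [ 0.6254  0.2411 -0.1062] 1.66
area [266 139  22  19 325]
side tray_oval [ 0.6095 -0.2475 -0.8793] 1.77
area [ 149  278   39   41 1003]
side tray_rect [ 0.491   0.4487 -1.1433] 1.46
area [309 128  18  11 164]
side tray_round [ 0.5305 -0.4226 -0.0265] 1.89
```

View pics/scene_o.png

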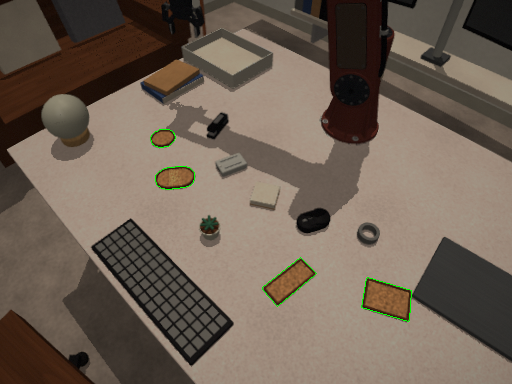

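```bash
python3 -m handwheel '[{"x":15,"y":50,"z":10,"ax":0,"ay":0,"az":0,"hand":0},{"x":43,"y":140,"z":30,"ax":0,"ay":0,"az":-0.1,"hand":0},{"x":173,"y":561,"z":70,"ax":0,"ay":0,"az":-0.43,"hand":0},{"x":173,"y":561,"z":70,"ax":0,"ay":0,"az":-0.43,"hand":0},{"x":173,"y":561,"z":70,"ax":0,"ay":0,"az":-0.43,"hand":0},{"x":173,"y":561,"z":70,"ax":0,"ay":0,"az":-0.43,"hand":0},{"x":173,"y":561,"z":70,"ax":0,"ay":0,"az":-0.43,"hand":0},{"x":173,"y":561,"z":70,"ax":0,"ay":0,"az":-0.43,"hand":0}]' 50
```

```text
t: 5.05
position: [0.4687, 0.0431, 0.2322]
tool_rot: [2.102, -2.335, 0.0]
wrist_force: [1.0, -1.0, -0.8]
gripper_width: 0.0293
```

```bash
python3 -m handwheel '[{"x":60,"y":190,"z":18,"ax":0,"ay":0,"az":0,"hand":0},{"x":60,"y":190,"z":18,"ax":0,"ay":0,"az":0,"hand":0},{"x":60,"y":190,"z":18,"ax":0,"ay":0,"az":0,"hand":0},{"x":60,"y":190,"z":18,"ax":0,"ay":0,"az":0,"hand":0},{"x":60,"y":190,"z":18,"ax":0,"ay":0,"az":0,"hand":0},{"x":60,"y":190,"z":18,"ax":0,"ay":0,"az":0,"hand":0},{"x":60,"y":190,"z":18,"ax":0,"ay":0,"az":0,"hand":0}]' 50
python3 - <<'E'
from h import *
im,E,s=snap('wrist','w6');print(s['position'],s['qpos'][5])
E
```

```text
t: 5.75
position: [0.5283, 0.2301, 0.2494]
tool_rot: [2.1, -2.334, -0.001]
wrist_force: [-0.7, -0.3, -1.6]
gripper_width: 0.0294
[0.52828072 0.23007613 0.24935593] 1.9656703630786965
```

View pics/w6.png

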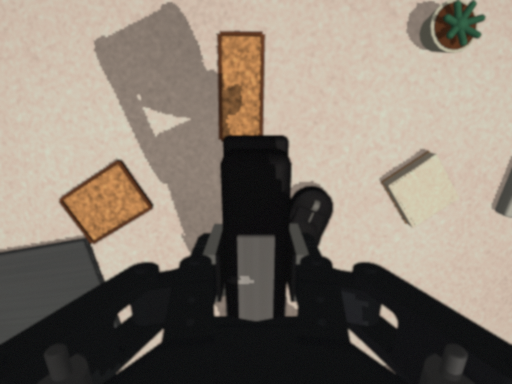

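```bash
sed -i 's/def fit(E,name,contour,p0):/def fit(E,name,contour,p0,keep=lambda u:True):/; s/    q=q\[::2\]/    q=[u for u in q[::2] if keep(u)]/' h.py
python3 - <<'E'
from h import *
im=cv2.imread('pics/w6.png');s=pickle.load(open('pics/w6.pkl','rb'));E=ext('wrist',s)
hsv=cv2.cvtColor(im,cv2.COLOR_BGR2HSV);o=im.copy();m=(hsv[:,:,1]>95).astype(np.uint8)
for k,uv,v,kp in [('tray_long',(242,70),[.623,.238,-.11],lambda u:u[1]<130),('tray_rect',(106,200),[.49,.447,-1.14],lambda u:True)]:
    c=comp(m,uv);p,e=fit(E,k,c,v,kp);print(k,np.round(p,4),round(e,2))
    cv2.polylines(o,[np.round(hull(E,M[k],p)).astype(np.int32)],True,(0,0,255),1)
    if k=='tray_long': goal(s,p[0],p[1],.08,p[2]+np.pi/2)
cv2.imwrite('pics/o6.png',o)
E
```

```text
area [ 218   32   46  109 4692]
tray_long [ 0.6211  0.2397 -0.1163] 0.92
shift [  92.8    9.6 -169.4] az -0.011 curyaw -1.676 q6 1.97
area [  60  161   92   82 4190]
tray_rect [ 0.4911  0.4503 -1.1431] 1.07
```

View pics/o6.png

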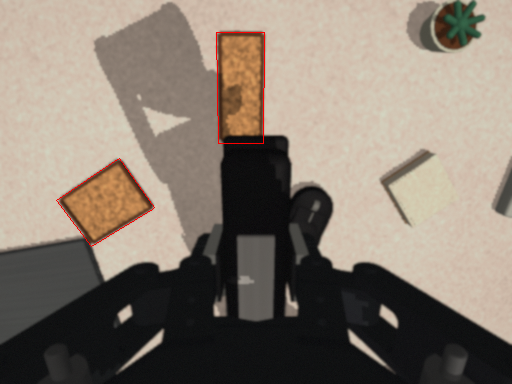

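```bash
python3 -m handwheel '[{"x":93,"y":9,"z":0,"ax":0,"ay":0,"az":-0.01,"hand":0},{"x":93,"y":9,"z":0,"ax":0,"ay":0,"az":-0.01,"hand":0},{"x":93,"y":9,"z":-50,"ax":0,"ay":0,"az":-0.01,"hand":0},{"x":93,"y":9,"z":-100,"ax":0,"ay":0,"az":-0.01,"hand":0},{"x":93,"y":9,"z":-150,"ax":0,"ay":0,"az":-0.01,"hand":0},{"x":93,"y":9,"z":-190,"ax":0,"ay":0,"az":-0.01,"hand":0},{"x":93,"y":9,"z":-190,"ax":0,"ay":0,"az":-0.01,"hand":0},{"x":93,"y":9,"z":-190,"ax":0,"ay":0,"az":-0.01,"hand":0}]' 50
python3 - <<'E'
from h import *
im,E,s=snap('wrist','w7');print(s['position'],s['qpos'][5]);p=[.6213,.2395,-.116]
goal(s,.6213,.2395,.018,-.116+np.pi/2)
o=im.copy();cv2.polylines(o,[np.round(hull(E,M['tray_long'],p)).astype(np.int32)],True,(0,0,255),1);cv2.imwrite('pics/o7.png',o)
im,E,s=snap('side','s7')
uv=proj(E,[[*p[:2],.02]])[0].astype(int);cv2.imwrite('pics/o7s.png',cv2.resize(im[uv[1]-60:uv[1]+60,uv[0]-80:uv[0]+80],None,fx=5,fy=5,interpolation=2))
E
```

```text
t: 6.6
position: [0.6217, 0.2386, 0.06]
tool_rot: [2.087, -2.346, -0.001]
wrist_force: [0.2, 0.1, -0.8]
gripper_width: 0.0292
[0.62173534 0.23860143 0.05996181] 1.9488526463440616
shift [ -0.4   0.9 -42. ] az 0.001 curyaw -1.688 q6 1.95
```

View pics/o7.png

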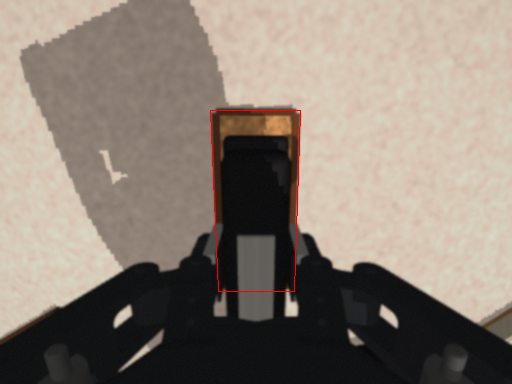

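View pics/o7s.png

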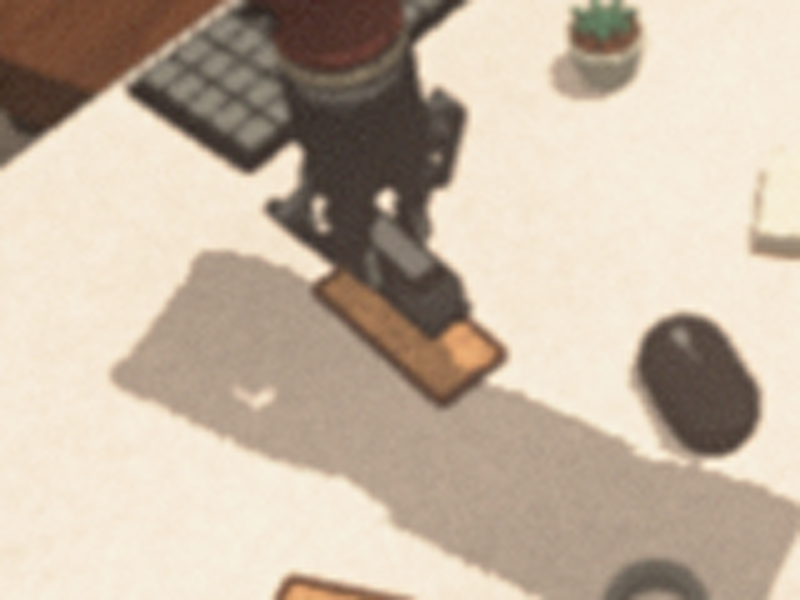

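```bash
python3 -m handwheel '[{"x":1,"y":1,"z":-20,"ax":0,"ay":0,"az":0,"hand":0},{"x":1,"y":1,"z":-32,"ax":0,"ay":0,"az":0,"hand":0},{"x":1,"y":1,"z":-38,"ax":0,"ay":0,"az":0,"hand":0},{"x":1,"y":1,"z":-40,"ax":0,"ay":0,"az":0,"hand":0},{"x":1,"y":1,"z":-41,"ax":0,"ay":0,"az":0,"hand":0},{"x":1,"y":1,"z":-41,"ax":0,"ay":0,"az":0,"hand":0},{"x":1,"y":1,"z":-41,"ax":0,"ay":0,"az":0,"hand":0}]' 50
```

```text
t: 7.4
position: [0.6237, 0.2412, 0.0198]
tool_rot: [-2.089, 2.345, -0.001]
wrist_force: [1.5, -0.6, -1.4]
gripper_width: 0.0294
```

```bash
python3 -m handwheel '[{"x":-1,"y":-1,"z":-1,"ax":0,"ay":0,"az":0,"hand":0},{"x":-1,"y":-1,"z":-2,"ax":0,"ay":0,"az":0,"hand":0},{"x":-1,"y":-1,"z":-2,"ax":0,"ay":0,"az":0,"hand":0},{"x":-1,"y":-1,"z":-2,"ax":0,"ay":0,"az":0,"hand":0}]' 50
```

```text
t: 7.8
position: [0.6231, 0.2404, 0.0191]
tool_rot: [-2.089, 2.344, -0.001]
wrist_force: [-2.0, 0.1, 5.7]
gripper_width: 0.0291
```

Contact at 5.7 N. Next I open the hand and lift.

```bash
python3 -m handwheel '[{"x":0,"y":0,"z":0,"ax":0,"ay":0,"az":0,"hand":0.6},{"x":0,"y":0,"z":0,"ax":0,"ay":0,"az":0,"hand":0.6},{"x":0,"y":0,"z":1,"ax":0,"ay":0,"az":0,"hand":0.6},{"x":0,"y":0,"z":10,"ax":0,"ay":0,"az":0,"hand":0.6},{"x":0,"y":0,"z":50,"ax":0,"ay":0,"az":0,"hand":0.6},{"x":-30,"y":0,"z":100,"ax":0,"ay":0,"az":0,"hand":1},{"x":-60,"y":0,"z":140,"ax":0,"ay":0,"az":0,"hand":1},{"x":-80,"y":0,"z":180,"ax":0,"ay":0,"az":0,"hand":1}]' 50
python3 - <<'E'
from h import *
im,E,s=snap('wrist','w8');print(s['position'],s['qpos'])
E
```

```text
t: 8.6
position: [0.5419, 0.2398, 0.196]
tool_rot: [2.089, -2.345, -0.001]
wrist_force: [0.3, 1.2, 0.3]
gripper_width: 0.0854
[0.54185048 0.23975851 0.19598489] [2.98085349e-01 1.81552022e-01 1.72346291e+00 1.70059411e-04
 1.23786670e+00 1.98415622e+00]
```

View pics/w8.png

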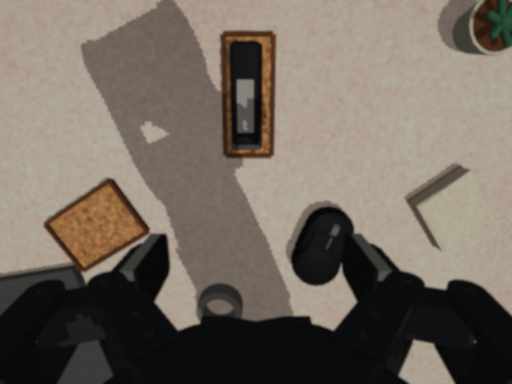

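```bash
python3 -m handwheel '[{"x":-110,"y":-70,"z":14,"ax":0,"ay":0,"az":0,"hand":1},{"x":-110,"y":-70,"z":14,"ax":0,"ay":0,"az":0,"hand":1},{"x":-110,"y":-70,"z":14,"ax":0,"ay":0,"az":0,"hand":1},{"x":-110,"y":-70,"z":14,"ax":0,"ay":0,"az":0,"hand":1},{"x":-110,"y":-70,"z":14,"ax":0,"ay":0,"az":0,"hand":1},{"x":-110,"y":-70,"z":14,"ax":0,"ay":0,"az":0,"hand":1}]' 50
python3 - <<'E'
from h import *
im,E,s=snap('wrist','w9');print(s['position'],s['qpos'])
o=im.copy();g=im.max(2)
uv=proj(E,[[.449,.169,.015]])[0];print(uv)
c=comp(cv2.morphologyEx((g<75).astype(np.uint8),cv2.MORPH_CLOSE,np.ones((5,5))),uv)
p,e=fit(E,'mouse',c,[.449,.169,0]);print(p,e)
cv2.drawContours(o,[c],-1,(0,255,0),1)
cv2.polylines(o,[np.round(hull(E,M['mouse'],p)).astype(np.int32)],True,(0,0,255),1);cv2.imwrite('pics/o9.png',o)
goal(s,p[0],p[1],.02,p[2]+np.pi/2)
E
```

```text
t: 9.25
position: [0.4348, 0.1704, 0.2093]
tool_rot: [-2.089, 2.344, -0.001]
wrist_force: [0.6, -0.3, 0.1]
gripper_width: 0.0854
[0.43484642 0.17041419 0.20933586] [ 2.22959558e-01 -1.09264242e-01  1.99739123e+00  1.52521520e-04
  1.25139722e+00  1.90891529e+00]
[256.26219881 156.57952112]
area [ 223  122   64   83 3822]
[ 0.44011223  0.17228613 -0.47566224] 0.36909400176336393
shift [   5.3    1.9 -189.3] az -0.36 curyaw -1.686 q6 1.91
```

View pics/o9.png

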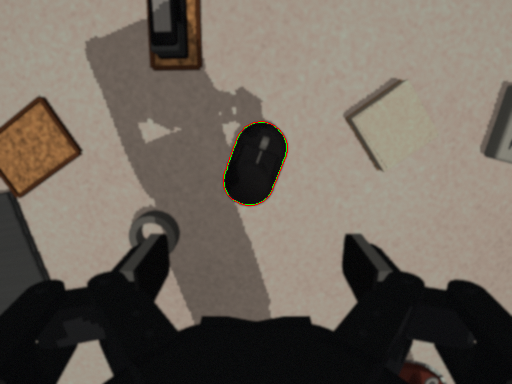

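```bash
python3 - <<'E'
from h import *
for nm,w in [('w9',.0854),('w5',.0293),('w4',.0689)]:
    im=cv2.imread(f'pics/{nm}.png');s=pickle.load(open(f'pics/{nm}.pkl','rb'));E=ext('wrist',s)
    R=Ro.from_rotvec(s['tool_rot']).as_matrix()
    o=im.copy()
    for z,col in [(0.005,(255,0,255)),(0,(0,0,255)),(-.0065,(0,255,255)),(-.013,(0,255,0)),(-.019,(255,0,0))]:
        for sx in(-1,1):
            P=[R@np.array([sx*w/2,y,z])+s['position'] for y in(-.011,.011)]
            a,b=np.round(proj(E,P)*2).astype(int)
            if z==0: print(nm,a/2,b/2)
            o=cv2.resize(im,None,fx=2,fy=2) if o.shape[1]==512 else o
            cv2.line(o,tuple(a),tuple(b),col,1)
    cv2.imwrite(f'pics/t_{nm}.png',o[400:700,200:824])
E
```

```text
w9 [175.5 220. ] [179. 258.]
w9 [339. 220.] [336.  257.5]
w5 [229.5 220. ] [230.5 258. ]
w5 [285.5 220. ] [284.5 258. ]
w4 [191.5 220. ] [194. 258.]
w4 [323.5 220. ] [321.  257.5]
```

View pics/t_w9.png

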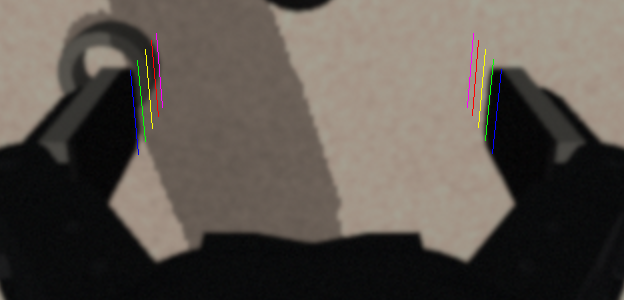

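View pics/t_w5.png

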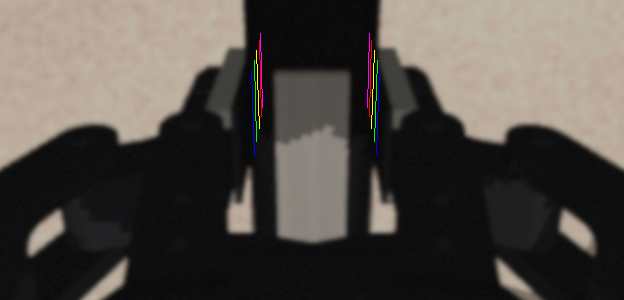

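View pics/t_w4.png

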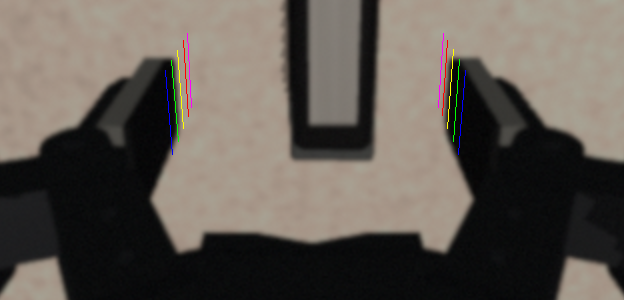

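```bash
python3 -m handwheel '[{"x":5,"y":2,"z":-40,"ax":0,"ay":0,"az":-0.15,"hand":1},{"x":5,"y":2,"z":-80,"ax":0,"ay":0,"az":-0.3,"hand":1},{"x":5,"y":2,"z":-120,"ax":0,"ay":0,"az":-0.36,"hand":1},{"x":5,"y":2,"z":-140,"ax":0,"ay":0,"az":-0.36,"hand":1},{"x":5,"y":2,"z":-140,"ax":0,"ay":0,"az":-0.36,"hand":1},{"x":5,"y":2,"z":-140,"ax":0,"ay":0,"az":-0.36,"hand":1}]' 40
python3 - <<'E'
from h import *
im,E,s=snap('wrist','w10');print(s['position'],s['qpos'])
o=im.copy();g=im.max(2)
uv=proj(E,[[.44,.172,.015]])[0];print(uv)
c=comp(cv2.morphologyEx((g<75).astype(np.uint8),cv2.MORPH_CLOSE,np.ones((5,5))),uv)
p,e=fit(E,'mouse',c,[.449,.169,0]);print(p,e)
cv2.drawContours(o,[c],-1,(0,255,0),1)
cv2.polylines(o,[np.round(hull(E,M['mouse'],p)).astype(np.int32)],True,(0,0,255),1);cv2.imwrite('pics/o10.png',o)
goal(s,p[0],p[1],.0,p[2]+np.pi/2)
E
```

```text
t: 9.9
position: [0.4394, 0.1724, 0.0686]
tool_rot: [1.637, -2.681, -0.0]
wrist_force: [1.6, 0.9, 0.7]
gripper_width: 0.0857
[0.43936323 0.17235766 0.06862559] [2.24957398e-01 1.05689023e-01 2.08325083e+00 3.37926704e-05
 9.53061913e-01 2.27053144e+00]
[256.82357183 205.53418376]
area [  213   133    88   143 10546]
[ 0.43885155  0.17278458 -0.4792492 ] 1.0903338913977685
shift [ -0.5   0.4 -68.6] az -0.004 curyaw -2.046 q6 2.27
```

View pics/o10.png

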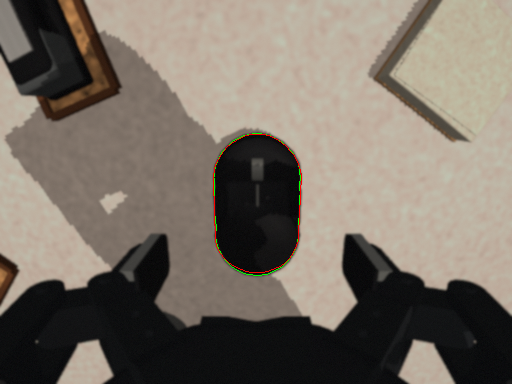

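```bash
python3 -m handwheel '[{"x":0,"y":0,"z":-35,"ax":0,"ay":0,"az":0,"hand":1},{"x":0,"y":0,"z":-58,"ax":0,"ay":0,"az":0,"hand":1},{"x":0,"y":0,"z":-68,"ax":0,"ay":0,"az":0,"hand":1},{"x":0,"y":0,"z":-68,"ax":0,"ay":0,"az":0,"hand":1},{"x":0,"y":0,"z":-68,"ax":0,"ay":0,"az":0,"hand":0.5},{"x":0,"y":0,"z":-68,"ax":0,"ay":0,"az":0,"hand":0.5},{"x":0,"y":0,"z":-68,"ax":0,"ay":0,"az":0,"hand":0.5},{"x":0,"y":0,"z":-68,"ax":0,"ay":0,"az":0,"hand":0.5}]' 40
```

```text
t: 10.75
position: [0.4407, 0.1725, 0.0026]
tool_rot: [-1.634, 2.679, -0.002]
wrist_force: [-0.8, 0.0, 7.0]
gripper_width: 0.0595
```

```bash
python3 -m handwheel '[{"x":0,"y":0,"z":3,"ax":0,"ay":0,"az":0,"hand":0.5},{"x":0,"y":0,"z":10,"ax":0,"ay":0,"az":0,"hand":0.5},{"x":0,"y":0,"z":30,"ax":0,"ay":0,"az":0,"hand":0.5},{"x":0,"y":0,"z":75,"ax":0,"ay":0,"az":0,"hand":0.5},{"x":0,"y":0,"z":120,"ax":0,"ay":0,"az":0,"hand":0.5},{"x":0,"y":0,"z":165,"ax":0,"ay":0,"az":0,"hand":0.5},{"x":0,"y":0,"z":200,"ax":0,"ay":0,"az":0,"hand":0.5},{"x":0,"y":0,"z":200,"ax":0,"ay":0,"az":0,"hand":0.5}]' 40
python3 - <<'E'
from h import *
im,E,s=snap('wrist','w11');print(s['position'],s['gripper_width'])
E
```

```text
t: 11.55
position: [0.4426, 0.173, 0.2075]
tool_rot: [-1.63, 2.671, -0.006]
wrist_force: [1.1, -0.2, -1.4]
gripper_width: 0.0594
[0.44264667 0.17302331 0.20751047] 0.059377685894689926
```

View pics/w11.png

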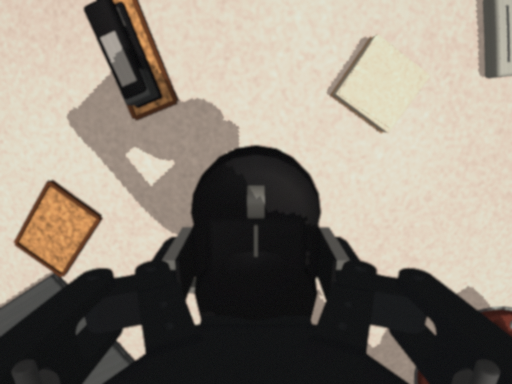

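```bash
python3 -m handwheel '[{"x":9,"y":-40,"z":10,"ax":0,"ay":0,"az":0,"hand":0.5},{"x":82,"y":-354,"z":58,"ax":0,"ay":0,"az":-0.215,"hand":0.5},{"x":82,"y":-354,"z":58,"ax":0,"ay":0,"az":-0.215,"hand":0.5},{"x":82,"y":-354,"z":58,"ax":0,"ay":0,"az":-0.215,"hand":0.5},{"x":82,"y":-354,"z":58,"ax":0,"ay":0,"az":-0.215,"hand":0.5},{"x":82,"y":-354,"z":58,"ax":0,"ay":0,"az":-0.215,"hand":0.5},{"x":82,"y":-354,"z":58,"ax":0,"ay":0,"az":-0.215,"hand":0.5},{"x":82,"y":-354,"z":58,"ax":0,"ay":0,"az":-0.215,"hand":0.5}]' 40
python3 -m handwheel '[{"x":0,"y":0,"z":0,"ax":0,"ay":0,"az":0,"hand":0.5},{"x":0,"y":0,"z":0,"ax":0,"ay":0,"az":0,"hand":0.5},{"x":0,"y":0,"z":0,"ax":0,"ay":0,"az":0,"hand":0.5}]' 40
python3 - <<'E'
from h import *
im,E,s=snap('wrist','w12');print(s['position'],s['gripper_width'])
E
```

```text
t: 12.4
position: [0.5198, -0.1854, 0.2568]
tool_rot: [1.334, -2.842, -0.002]
wrist_force: [0.1, 0.9, -1.8]
gripper_width: 0.059
t: 12.7
position: [0.5194, -0.1805, 0.2567]
tool_rot: [1.339, -2.84, -0.005]
wrist_force: [0.5, -0.5, -1.3]
gripper_width: 0.0597
[ 0.51939372 -0.18052443  0.25666907] 0.05966315722638813
```

View pics/w12.png

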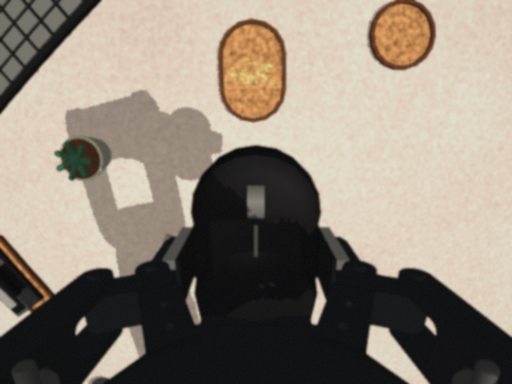

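```bash
python3 - <<'E'
from h import *
im=cv2.imread('pics/w12.png');s=pickle.load(open('pics/w12.pkl','rb'));E=ext('wrist',s)
hsv=cv2.cvtColor(im,cv2.COLOR_BGR2HSV);o=im.copy();m=(hsv[:,:,1]>90).astype(np.uint8)
for k,uv,v in [('tray_oval',(242,50),[.609,-.251,-.7]),('tray_round',(402,35),[.525,-.425,0])]:
    c=comp(m,uv);p,e=fit(E,k,c,v);print(k,np.round(p,4),round(e,2))
    cv2.polylines(o,[np.round(hull(E,M[k],p)).astype(np.int32)],True,(0,0,255),1)
    if k=='tray_oval': goal(s,p[0],p[1],.06,p[2]+np.pi/2)
cv2.imwrite('pics/o12.png',o)
E
```

```text
area [ 219   19   67  103 5712]
tray_oval [ 0.6089 -0.248  -0.6832] 0.62
shift [  89.5  -67.5 -196.7] az 0.006 curyaw -2.26 q6 1.8
area [ 370    0   65   69 3563]
tray_round [ 0.5251 -0.4251  0.0011] 1.05
```

View pics/o12.png

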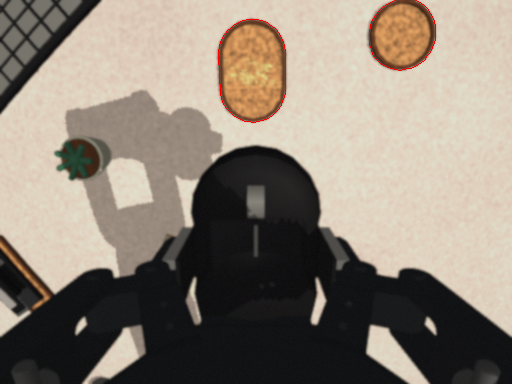

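```bash
python3 -m handwheel '[{"x":90,"y":-67,"z":0,"ax":0,"ay":0,"az":0.006,"hand":0.5},{"x":90,"y":-67,"z":0,"ax":0,"ay":0,"az":0.006,"hand":0.5},{"x":90,"y":-67,"z":-40,"ax":0,"ay":0,"az":0.006,"hand":0.5},{"x":90,"y":-67,"z":-90,"ax":0,"ay":0,"az":0.006,"hand":0.5},{"x":90,"y":-67,"z":-140,"ax":0,"ay":0,"az":0.006,"hand":0.5},{"x":90,"y":-67,"z":-180,"ax":0,"ay":0,"az":0.006,"hand":0.5},{"x":90,"y":-67,"z":-207,"ax":0,"ay":0,"az":0.006,"hand":0.5},{"x":90,"y":-67,"z":-207,"ax":0,"ay":0,"az":0.006,"hand":0.5}]' 40
python3 -m handwheel '[{"x":0,"y":0,"z":0,"ax":0,"ay":0,"az":0,"hand":0.5},{"x":0,"y":0,"z":0,"ax":0,"ay":0,"az":0,"hand":0.5}]' 40
python3 - <<'E'
from h import *
im,E,s=snap('wrist','w13');print(s['position'],s['qpos'][5]);p=[.6089,-.248,-.683]
goal(s,p[0],p[1],.007,p[2]+np.pi/2)
o=im.copy();cv2.polylines(o,[np.round(hull(E,M['tray_oval'],p)).astype(np.int32)],True,(0,0,255),1);cv2.imwrite('pics/o13.png',o)
E
```

```text
t: 13.55
position: [0.6058, -0.2448, 0.0451]
tool_rot: [1.347, -2.83, -0.017]
wrist_force: [-0.5, 0.5, -1.4]
gripper_width: 0.059
t: 13.75
position: [0.6127, -0.2494, 0.0545]
tool_rot: [-1.347, 2.835, -0.006]
wrist_force: [-0.4, -0.8, -0.4]
gripper_width: 0.0594
[ 0.61268691 -0.24942079  0.05453911] 1.7614616404701815
shift [ -3.8   1.4 -47.5] az 0.0 curyaw -2.254 q6 1.76
```

View pics/o13.png

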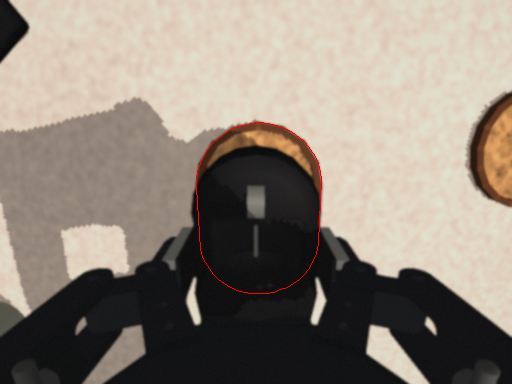

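```bash
python3 -m handwheel '[{"x":0,"y":0,"z":-20,"ax":0,"ay":0,"az":0,"hand":0.5},{"x":0,"y":0,"z":-30,"ax":0,"ay":0,"az":0,"hand":0.5},{"x":0,"y":0,"z":-36,"ax":0,"ay":0,"az":0,"hand":0.5},{"x":0,"y":0,"z":-40,"ax":0,"ay":0,"az":0,"hand":0.5},{"x":0,"y":0,"z":-42,"ax":0,"ay":0,"az":0,"hand":0.5},{"x":0,"y":0,"z":-42,"ax":0,"ay":0,"az":0,"hand":0.5},{"x":0,"y":0,"z":-42,"ax":0,"ay":0,"az":0,"hand":0.5}]' 40
```

```text
t: 14.5
position: [0.611, -0.2492, 0.0101]
tool_rot: [-1.347, 2.838, -0.001]
wrist_force: [0.8, 0.3, -1.0]
gripper_width: 0.0593
```

```bash
python3 -m handwheel '[{"x":-2,"y":1,"z":-1,"ax":0,"ay":0,"az":0,"hand":0.5},{"x":-2,"y":1,"z":-2,"ax":0,"ay":0,"az":0,"hand":0.5},{"x":-2,"y":1,"z":-3,"ax":0,"ay":0,"az":0,"hand":0.5},{"x":-2,"y":1,"z":-3,"ax":0,"ay":0,"az":0,"hand":0.5},{"x":-2,"y":1,"z":-3,"ax":0,"ay":0,"az":0,"hand":0.5}]' 40
```

```text
t: 15.0
position: [0.6087, -0.248, 0.0068]
tool_rot: [-1.347, 2.838, -0.0]
wrist_force: [0.5, 0.4, -0.5]
gripper_width: 0.0592
```

```bash
python3 -m handwheel '[{"x":0,"y":0,"z":-1,"ax":0,"ay":0,"az":0,"hand":0.5},{"x":0,"y":0,"z":-2,"ax":0,"ay":0,"az":0,"hand":0.5},{"x":0,"y":0,"z":-2,"ax":0,"ay":0,"az":0,"hand":0.5},{"x":0,"y":0,"z":-2,"ax":0,"ay":0,"az":0,"hand":0.5}]' 40
```

```text
t: 15.4
position: [0.6087, -0.248, 0.0066]
tool_rot: [1.348, -2.837, -0.001]
wrist_force: [-5.1, 1.0, 9.4]
gripper_width: 0.0592
```

```bash
python3 -m handwheel '[{"x":0,"y":0,"z":0,"ax":0,"ay":0,"az":0,"hand":0.9},{"x":0,"y":0,"z":0,"ax":0,"ay":0,"az":0,"hand":0.9},{"x":0,"y":0,"z":1,"ax":0,"ay":0,"az":0,"hand":1},{"x":0,"y":0,"z":10,"ax":0,"ay":0,"az":0,"hand":1},{"x":0,"y":0,"z":50,"ax":0,"ay":0,"az":0,"hand":1},{"x":-10,"y":6,"z":99,"ax":0,"ay":0,"az":0,"hand":1},{"x":-40,"y":26,"z":135,"ax":0,"ay":0,"az":0,"hand":1},{"x":-78,"y":49,"z":160,"ax":0,"ay":0,"az":0,"hand":1}]' 40
python3 -m handwheel '[{"x":-100,"y":65,"z":45,"ax":0,"ay":0,"az":0,"hand":1},{"x":-100,"y":65,"z":45,"ax":0,"ay":0,"az":0,"hand":1},{"x":-100,"y":65,"z":45,"ax":0,"ay":0,"az":0,"hand":1},{"x":-100,"y":65,"z":45,"ax":0,"ay":0,"az":0,"hand":1},{"x":-100,"y":65,"z":45,"ax":0,"ay":0,"az":0,"hand":1}]' 40
python3 - <<'E'
from h import *
im,E,s=snap('wrist','w14');print(s['position'],s['qpos'][5],s['gripper_width'])
E
```

```text
t: 16.2
position: [0.5344, -0.2012, 0.1683]
tool_rot: [-1.345, 2.834, -0.01]
wrist_force: [-0.4, 0.5, 0.8]
gripper_width: 0.0854
t: 16.7
position: [0.4327, -0.1352, 0.2095]
tool_rot: [-1.347, 2.836, -0.004]
wrist_force: [0.7, -0.4, -1.4]
gripper_width: 0.0852
[ 0.43269885 -0.13516776  0.2095344 ] 1.7970027392456445 0.08518744512505216
```

View pics/w14.png

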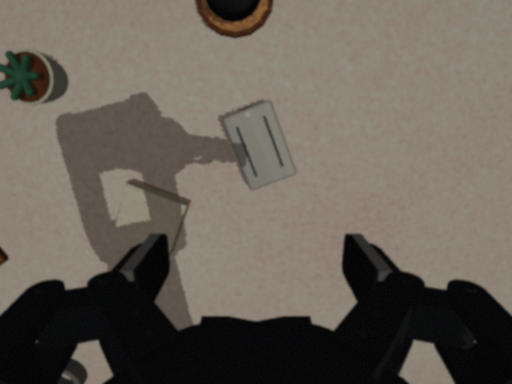

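```bash
python3 - <<'E'
from h import *
im=cv2.imread('pics/w14.png');s=pickle.load(open('pics/w14.pkl','rb'));E=ext('wrist',s)
b=im.astype(int)
for uv in [(262,130),(280,165),(300,120),(200,160),(200,60),(225,150)]: print(uv,im[uv[1],uv[0]])
gc=np.full(im.shape[:2],2,np.uint8)
gc=np.zeros(im.shape[:2],np.uint8); gc[80:210,190:325]=2
poly=cv2.boxPoints(((258,144),(30,55),-22)).astype(np.int32);cv2.fillPoly(gc,[poly],1)
bg=np.zeros((1,65));fg=np.zeros((1,65));cv2.grabCut(im,gc,None,bg,fg,6,cv2.GC_INIT_WITH_MASK)
m=((gc==1)|(gc==3)).astype(np.uint8);m=cv2.morphologyEx(m,cv2.MORPH_OPEN,np.ones((5,5)))
c=comp(m,(258,144));p,e=fit(E,'drive',c,[.445,-.15,0]);print(p,e)
o=im.copy();cv2.drawContours(o,[c],-1,(0,255,0),1)
cv2.polylines(o,[np.round(hull(E,M['drive'],p)).astype(np.int32)],True,(0,0,255),1);cv2.imwrite('pics/o14.png',cv2.resize(o[60:240,150:380],None,fx=3,fy=3))
goal(s,p[0],p[1],.0,p[2]+np.pi/2)
E
```

```text
(262, 130) [113 123 126]
(280, 165) [ 92  98 101]
(300, 120) [118 130 143]
(200, 160) [76 84 93]
(200, 60) [122 133 142]
(225, 150) [75 83 92]
area [ 218  100   78   90 4369]
[ 0.45318166 -0.15435851 -0.31317655] 1.5323113701016358
shift [  20.5  -19.2 -209.5] az 0.371 curyaw -2.255 q6 1.8
```

View pics/o14.png

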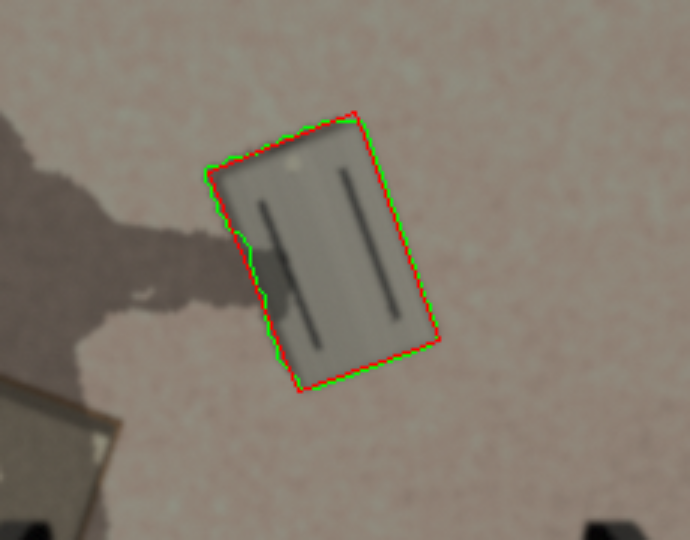

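```bash
python3 -m handwheel '[{"x":20,"y":-19,"z":-30,"ax":0,"ay":0,"az":0.15,"hand":1},{"x":20,"y":-19,"z":-70,"ax":0,"ay":0,"az":0.3,"hand":1},{"x":20,"y":-19,"z":-110,"ax":0,"ay":0,"az":0.37,"hand":1},{"x":20,"y":-19,"z":-140,"ax":0,"ay":0,"az":0.37,"hand":1},{"x":20,"y":-19,"z":-140,"ax":0,"ay":0,"az":0.37,"hand":1},{"x":20,"y":-19,"z":-140,"ax":0,"ay":0,"az":0.37,"hand":1},{"x":20,"y":-19,"z":-140,"ax":0,"ay":0,"az":0.37,"hand":1}]' 60
python3 - <<'E'
from h import *
im,E,s=snap('wrist','w15');print(s['position'],s['qpos'])
p=[.4525,-.1543,-.313]
gc=np.zeros(im.shape[:2],np.uint8);h=lambda k,q:cv2.fillPoly(gc,[np.round((lambda P:(P-P.mean(0))*k+P.mean(0))(hull(E,M['drive'],p).reshape(-1,2))).astype(np.int32)],q)
h(1.35,2);h(.75,1);gc[270:,:]=0
cv2.grabCut(im,gc,None,np.zeros((1,65)),np.zeros((1,65)),6,cv2.GC_INIT_WITH_MASK)
m=((gc==1)|(gc==3)).astype(np.uint8);m=cv2.morphologyEx(m,cv2.MORPH_OPEN,np.ones((5,5)))
c=comp(m,proj(E,[[*p[:2],.02]])[0]);p,e=fit(E,'drive',c,p,lambda u:u[1]<265);print(p,e)
o=im.copy();cv2.drawContours(o,[c],-1,(0,255,0),1)
cv2.polylines(o,[np.round(hull(E,M['drive'],p)).astype(np.int32)],True,(0,0,255),1);cv2.imwrite('pics/o15.png',o)
goal(s,p[0],p[1],.0,p[2]+np.pi/2)
E
```

```text
t: 17.45
position: [0.4542, -0.1551, 0.0702]
tool_rot: [-1.845, 2.541, -0.005]
wrist_force: [0.3, 0.3, 1.2]
gripper_width: 0.0855
[ 0.45418702 -0.15508861  0.07024331] [-4.75434549e-01  1.16699057e-01  2.06706971e+00  1.75043372e-05
  9.54405540e-01  1.40980486e+00]
area [  213   145    90   125 10538]
[ 0.45077988 -0.15423524 -0.3224299 ] 1.0717309853048593
shift [ -3.4   0.9 -70.2] az -0.008 curyaw -1.885 q6 1.41
```

View pics/o15.png

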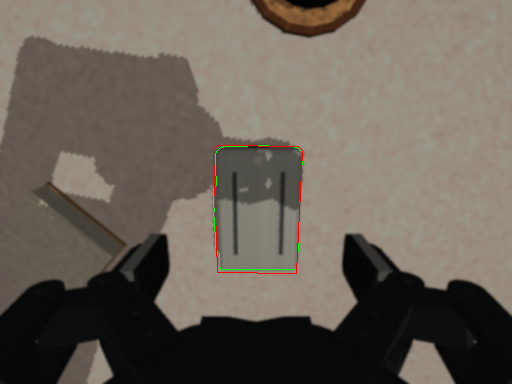

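```bash
python3 -m handwheel '[{"x":-2,"y":0,"z":-35,"ax":0,"ay":0,"az":-0.005,"hand":1},{"x":-2,"y":0,"z":-58,"ax":0,"ay":0,"az":-0.005,"hand":1},{"x":-2,"y":0,"z":-69,"ax":0,"ay":0,"az":-0.005,"hand":1},{"x":-2,"y":0,"z":-69,"ax":0,"ay":0,"az":-0.005,"hand":1},{"x":-2,"y":0,"z":-69,"ax":0,"ay":0,"az":-0.005,"hand":0.5},{"x":-2,"y":0,"z":-69,"ax":0,"ay":0,"az":-0.005,"hand":0.5},{"x":-2,"y":0,"z":-69,"ax":0,"ay":0,"az":-0.005,"hand":0.5},{"x":-2,"y":0,"z":-69,"ax":0,"ay":0,"az":-0.005,"hand":0.5}]' 60
```

```text
t: 18.3
position: [0.4523, -0.1551, 0.0016]
tool_rot: [-1.839, 2.545, -0.006]
wrist_force: [-0.4, -0.4, 6.3]
gripper_width: 0.0569
```

```bash
python3 -m handwheel '[{"x":0,"y":0,"z":3,"ax":0,"ay":0,"az":0,"hand":0.5},{"x":0,"y":0,"z":10,"ax":0,"ay":0,"az":0,"hand":0.5},{"x":0,"y":0,"z":30,"ax":0,"ay":0,"az":0,"hand":0.5},{"x":0,"y":0,"z":75,"ax":0,"ay":0,"az":0,"hand":0.5},{"x":0,"y":0,"z":120,"ax":0,"ay":0,"az":0,"hand":0.5},{"x":0,"y":0,"z":165,"ax":0,"ay":0,"az":0,"hand":0.5},{"x":0,"y":0,"z":200,"ax":0,"ay":0,"az":0,"hand":0.5},{"x":0,"y":0,"z":200,"ax":0,"ay":0,"az":0,"hand":0.5}]' 60
python3 - <<'E'
from h import *
im,E,s=snap('wrist','w16');print(s['position'],s['gripper_width'])
E
```

```text
t: 19.1
position: [0.4539, -0.1558, 0.2063]
tool_rot: [-1.837, 2.541, -0.018]
wrist_force: [0.8, -0.3, -1.0]
gripper_width: 0.0567
[ 0.45394096 -0.15578842  0.20634988] 0.05672840059528668
```

View pics/w16.png

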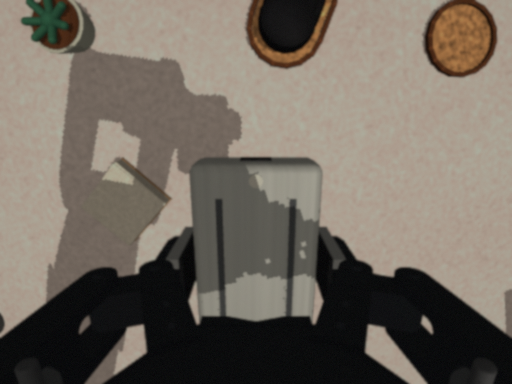

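```bash
python3 -m handwheel '[{"x":5,"y":20,"z":15,"ax":0,"ay":0,"az":0.12,"hand":0.5},{"x":10,"y":60,"z":35,"ax":0,"ay":0,"az":0.26,"hand":0.5},{"x":17,"y":105,"z":50,"ax":0,"ay":0,"az":0.4,"hand":0.5},{"x":24,"y":150,"z":60,"ax":0,"ay":0,"az":0.54,"hand":0.5},{"x":31,"y":195,"z":60,"ax":0,"ay":0,"az":0.68,"hand":0.5},{"x":38,"y":235,"z":60,"ax":0,"ay":0,"az":0.82,"hand":0.5},{"x":45,"y":270,"z":60,"ax":0,"ay":0,"az":0.96,"hand":0.5},{"x":50,"y":300,"z":60,"ax":0,"ay":0,"az":1.1,"hand":0.5}]' 60
python3 -m handwheel '[{"x":5,"y":35,"z":0,"ax":0,"ay":0,"az":0.14,"hand":0.5},{"x":10,"y":70,"z":0,"ax":0,"ay":0,"az":0.28,"hand":0.5},{"x":15,"y":100,"z":0,"ax":0,"ay":0,"az":0.42,"hand":0.5},{"x":20,"y":130,"z":0,"ax":0,"ay":0,"az":0.56,"hand":0.5},{"x":24,"y":155,"z":0,"ax":0,"ay":0,"az":0.7,"hand":0.5},{"x":28,"y":175,"z":0,"ax":0,"ay":0,"az":0.84,"hand":0.5},{"x":31,"y":192,"z":0,"ax":0,"ay":0,"az":0.98,"hand":0.5},{"x":33,"y":206,"z":0,"ax":0,"ay":0,"az":1.12,"hand":0.5}]' 60
python3 -m handwheel '[{"x":0,"y":0,"z":0,"ax":0,"ay":0,"az":0.1,"hand":0.5},{"x":0,"y":0,"z":0,"ax":0,"ay":0,"az":0.1,"hand":0.5},{"x":0,"y":0,"z":0,"ax":0,"ay":0,"az":0.1,"hand":0.5},{"x":0,"y":0,"z":0,"ax":0,"ay":0,"az":0.1,"hand":0.5}]' 60
python3 - <<'E'
from h import *
im,E,s=snap('wrist','w17');print(s['position'],s['gripper_width'],s['qpos'][5])
hsv=cv2.cvtColor(im,cv2.COLOR_BGR2HSV);o=im.copy();m=(hsv[:,:,1]>90).astype(np.uint8)
v=[.491,.4503,-1.143];uv=proj(E,[[*v[:2],.004]])[0]+[0,-15]
c=comp(m,uv);p,e=fit(E,'tray_rect',c,v,lambda u:u[1]<145);print(np.round(p,4),round(e,2))
cv2.polylines(o,[np.round(hull(E,M['tray_rect'],p)).astype(np.int32)],True,(0,0,255),1)
goal(s,p[0],p[1],.05,p[2]+np.pi/2)
cv2.imwrite('pics/o17.png',o)
E
```

```text
t: 19.95
position: [0.4984, 0.1478, 0.2564]
tool_rot: [2.902, -1.198, -0.007]
wrist_force: [-0.1, -0.3, -2.2]
gripper_width: 0.0571
t: 20.75
position: [0.5315, 0.3523, 0.2556]
tool_rot: [3.095, 0.526, -0.01]
wrist_force: [-0.2, -0.6, -1.8]
gripper_width: 0.0567
t: 21.15
position: [0.5326, 0.3514, 0.2582]
tool_rot: [3.069, 0.667, -0.004]
wrist_force: [-0.5, 1.1, -2.2]
gripper_width: 0.0567
[0.53260598 0.35138761 0.25815435] 0.0566729739022548 0.045132833435747116
area [ 226   31   65   93 5767]
[ 0.4911  0.4493 -1.1501] 0.91
shift [ -41.5   97.9 -208.2] az -0.007 curyaw 0.428 q6 0.05
```

View pics/o17.png

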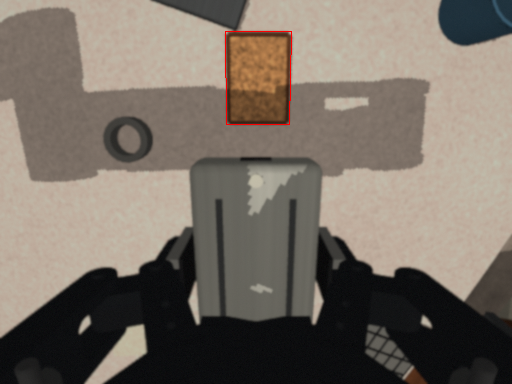

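```bash
python3 -m handwheel '[{"x":-41,"y":98,"z":0,"ax":0,"ay":0,"az":-0.005,"hand":0.5},{"x":-41,"y":98,"z":0,"ax":0,"ay":0,"az":-0.005,"hand":0.5},{"x":-41,"y":98,"z":-40,"ax":0,"ay":0,"az":-0.005,"hand":0.5},{"x":-41,"y":98,"z":-90,"ax":0,"ay":0,"az":-0.005,"hand":0.5},{"x":-41,"y":98,"z":-135,"ax":0,"ay":0,"az":-0.005,"hand":0.5},{"x":-41,"y":98,"z":-175,"ax":0,"ay":0,"az":-0.005,"hand":0.5},{"x":-41,"y":98,"z":-200,"ax":0,"ay":0,"az":-0.005,"hand":0.5},{"x":-41,"y":98,"z":-208,"ax":0,"ay":0,"az":-0.005,"hand":0.5}]' 60
python3 -m handwheel '[{"x":0,"y":0,"z":0,"ax":0,"ay":0,"az":0,"hand":0.5},{"x":0,"y":0,"z":0,"ax":0,"ay":0,"az":0,"hand":0.5},{"x":0,"y":0,"z":0,"ax":0,"ay":0,"az":0,"hand":0.5},{"x":0,"y":0,"z":0,"ax":0,"ay":0,"az":0,"hand":0.5}]' 60
python3 - <<'E'
from h import *
im,E,s=snap('wrist','w18');print(s['position'],s['qpos'][5]);p=[.4911,.4495,-1.147]
goal(s,p[0],p[1],.0056,p[2]+np.pi/2)
o=im.copy();cv2.polylines(o,[np.round(hull(E,M['tray_rect'],p)).astype(np.int32)],True,(0,0,255),1);cv2.imwrite('pics/o18.png',o)
E
```

```text
t: 22.0
position: [0.4894, 0.4476, 0.0469]
tool_rot: [3.068, 0.66, -0.012]
wrist_force: [-0.3, -0.5, -1.8]
gripper_width: 0.0568
t: 22.4
position: [0.4937, 0.4511, 0.0541]
tool_rot: [-3.069, -0.662, -0.006]
wrist_force: [0.1, 0.5, -1.9]
gripper_width: 0.0568
[0.49366992 0.45106385 0.05407079] 0.21056220947659993
shift [ -2.6  -1.6 -48.5] az -0.001 curyaw 0.425 q6 0.21
```

View pics/o18.png

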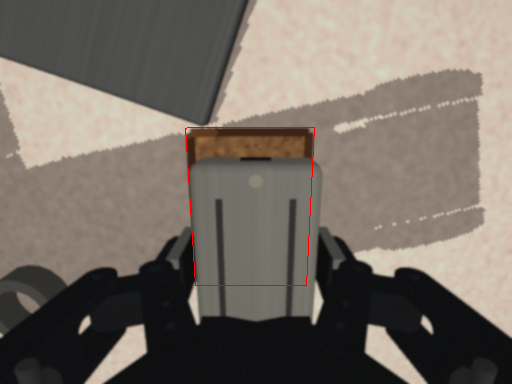

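```bash
python3 -m handwheel '[{"x":-2,"y":-1,"z":-20,"ax":0,"ay":0,"az":0,"hand":0.5},{"x":-2,"y":-1,"z":-30,"ax":0,"ay":0,"az":0,"hand":0.5},{"x":-2,"y":-1,"z":-37,"ax":0,"ay":0,"az":0,"hand":0.5},{"x":-2,"y":-1,"z":-42,"ax":0,"ay":0,"az":0,"hand":0.5},{"x":-2,"y":-1,"z":-44,"ax":0,"ay":0,"az":0,"hand":0.5},{"x":-2,"y":-1,"z":-44,"ax":0,"ay":0,"az":0,"hand":0.5},{"x":-2,"y":-1,"z":-44,"ax":0,"ay":0,"az":0,"hand":0.5}]' 60
```

```text
t: 23.15
position: [0.4906, 0.4493, 0.0081]
tool_rot: [-3.071, -0.662, -0.001]
wrist_force: [-0.7, -0.4, -1.0]
gripper_width: 0.0567
```

```bash
python3 -m handwheel '[{"x":0,"y":0,"z":-1,"ax":0,"ay":0,"az":0,"hand":0.5},{"x":0,"y":0,"z":-2,"ax":0,"ay":0,"az":0,"hand":0.5},{"x":0,"y":0,"z":-3,"ax":0,"ay":0,"az":0,"hand":0.5},{"x":0,"y":0,"z":-3,"ax":0,"ay":0,"az":0,"hand":0.5},{"x":0,"y":0,"z":-3,"ax":0,"ay":0,"az":0,"hand":0.5}]' 60
```

```text
t: 23.65
position: [0.4906, 0.4492, 0.0057]
tool_rot: [-3.071, -0.663, -0.001]
wrist_force: [-2.1, -2.1, 6.2]
gripper_width: 0.0567
```

```bash
python3 -m handwheel '[{"x":0,"y":0,"z":0,"ax":0,"ay":0,"az":0,"hand":0.9},{"x":0,"y":0,"z":0,"ax":0,"ay":0,"az":0,"hand":0.9},{"x":0,"y":0,"z":1,"ax":0,"ay":0,"az":0,"hand":1},{"x":0,"y":0,"z":10,"ax":0,"ay":0,"az":0,"hand":1},{"x":0,"y":0,"z":50,"ax":0,"ay":0,"az":0,"hand":1},{"x":0,"y":0,"z":100,"ax":0,"ay":0,"az":0,"hand":1},{"x":-20,"y":-30,"z":135,"ax":0,"ay":0,"az":0,"hand":1},{"x":-45,"y":-60,"z":165,"ax":0,"ay":0,"az":0,"hand":1}]' 60
python3 -m handwheel '[{"x":-30,"y":-40,"z":20,"ax":0,"ay":0,"az":0,"hand":1},{"x":-60,"y":-80,"z":40,"ax":0,"ay":0,"az":0,"hand":1},{"x":-75,"y":-100,"z":40,"ax":0,"ay":0,"az":0,"hand":1},{"x":-75,"y":-100,"z":40,"ax":0,"ay":0,"az":0,"hand":1},{"x":-75,"y":-100,"z":40,"ax":0,"ay":0,"az":0,"hand":1},{"x":-75,"y":-100,"z":40,"ax":0,"ay":0,"az":0,"hand":1}]' 40
python3 - <<'E'
from h import *
im,E,s=snap('wrist','w19');print(s['position'],s['qpos'][5],s['gripper_width'])
E
```

```text
t: 24.45
position: [0.4468, 0.3897, 0.1735]
tool_rot: [-3.069, -0.663, -0.008]
wrist_force: [0.2, -0.1, -0.1]
gripper_width: 0.0854
t: 25.05
position: [0.371, 0.2897, 0.21]
tool_rot: [-3.07, -0.663, -0.002]
wrist_force: [-0.7, 0.4, 0.1]
gripper_width: 0.0854
[0.37100207 0.28971045 0.20999278] 0.08846700271330117 0.08536950030940771
```

View pics/w19.png

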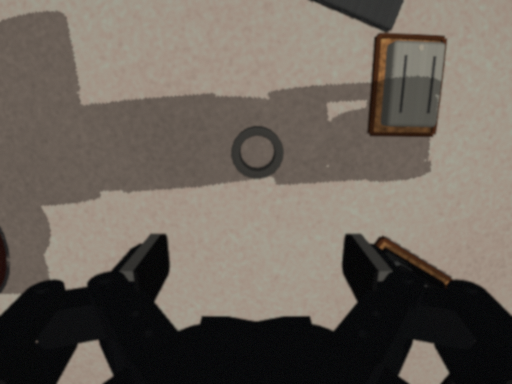

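```bash
python3 - <<'E'
from h import *
im=cv2.imread('pics/w19.png');s=pickle.load(open('pics/w19.pkl','rb'));E=ext('wrist',s)
g=im.max(2);print(g[152,235:285:4])
m=cv2.morphologyEx((g<72).astype(np.uint8),cv2.MORPH_OPEN,np.ones((3,3)))
c=comp(m,(237,150),5);p,e=fit(E,'tape',c,[.362,.314,0]);print(p,e)
o=im.copy();cv2.drawContours(o,[c],-1,(0,255,0),1)
cv2.polylines(o,[np.round(hull(E,M['tape'],p)).astype(np.int32)],True,(0,0,255),1)
goal(s,p[0],p[1],.0)
q=[.4911,.4495,-1.147]
cv2.polylines(o,[np.round(hull(E,M['tray_rect'],q)).astype(np.int32)],True,(255,0,0),1)
cv2.polylines(o,[np.round(hull(E,M['drive']+[0,0,.004],q)).astype(np.int32)],True,(0,255,0),1)
cv2.imwrite('pics/o19.png',cv2.resize(o[0:200,200:480],None,fx=2.8,fy=2.8))
E
```

```text
[ 56  52 101 105 105 105 106 106 107 105  48  56  79]
area [ 232  126   51   52 1244]
[ 0.36463209  0.30914041 -0.05373043] 1.1916953017336713
shift [  -6.4   19.4 -210. ] az 0 curyaw 0.425 q6 0.09
```

View pics/o19.png

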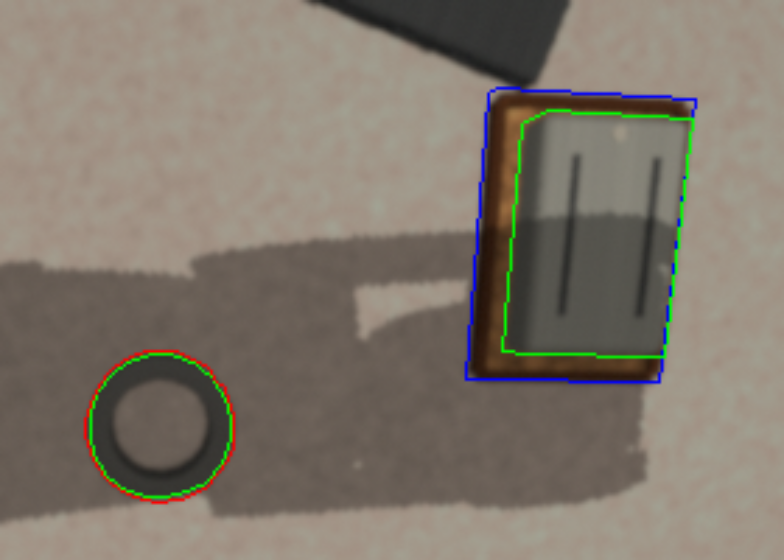

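```bash
python3 -m handwheel '[{"x":-6,"y":19,"z":-40,"ax":0,"ay":0,"az":0,"hand":1},{"x":-6,"y":19,"z":-85,"ax":0,"ay":0,"az":0,"hand":1},{"x":-6,"y":19,"z":-120,"ax":0,"ay":0,"az":0,"hand":1},{"x":-6,"y":19,"z":-140,"ax":0,"ay":0,"az":0,"hand":1},{"x":-6,"y":19,"z":-140,"ax":0,"ay":0,"az":0,"hand":1},{"x":-6,"y":19,"z":-140,"ax":0,"ay":0,"az":0,"hand":1},{"x":-6,"y":19,"z":-140,"ax":0,"ay":0,"az":0,"hand":1}]' 40
python3 - <<'E'
from h import *
im,E,s=snap('wrist','w20');print(s['position'])
g=im.max(2)
m=cv2.morphologyEx((g<72).astype(np.uint8),cv2.MORPH_OPEN,np.ones((3,3)))
uv=proj(E,[W(np.array([[-.025,0,.024]]),[.3645,.309,-1.14])[0]])[0]
c=comp(m,uv,5);p,e=fit(E,'tape',c,[.362,.314,0]);print(p,e)
o=im.copy();cv2.drawContours(o,[c],-1,(0,255,0),1)
cv2.polylines(o,[np.round(hull(E,M['tape'],p)).astype(np.int32)],True,(0,0,255),1)
goal(s,p[0],p[1],.001)
cv2.imwrite('pics/o20.png',o)
E
```

```text
t: 25.8
position: [0.3658, 0.3092, 0.0711]
tool_rot: [-3.07, -0.663, -0.005]
wrist_force: [0.1, 0.1, 0.4]
gripper_width: 0.0854
[0.36583183 0.30916587 0.07105518]
area [ 211  164   85   84 3732]
[0.36467892 0.30882723 0.14862472] 2.0660893930293733
shift [ -1.2  -0.3 -70.1] az 0 curyaw 0.425 q6 0.13
```

View pics/o20.png

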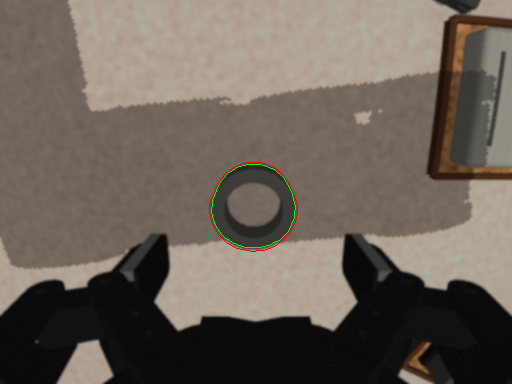

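```bash
python3 -m handwheel '[{"x":-1,"y":0,"z":-35,"ax":0,"ay":0,"az":0,"hand":1},{"x":-1,"y":0,"z":-58,"ax":0,"ay":0,"az":0,"hand":1},{"x":-1,"y":0,"z":-69,"ax":0,"ay":0,"az":0,"hand":1},{"x":-1,"y":0,"z":-69,"ax":0,"ay":0,"az":0,"hand":1},{"x":-1,"y":0,"z":-69,"ax":0,"ay":0,"az":0,"hand":0.5},{"x":-1,"y":0,"z":-69,"ax":0,"ay":0,"az":0,"hand":0.5},{"x":-1,"y":0,"z":-69,"ax":0,"ay":0,"az":0,"hand":0.5},{"x":-1,"y":0,"z":-69,"ax":0,"ay":0,"az":0,"hand":0.5}]' 40
python3 -m handwheel '[{"x":0,"y":0,"z":3,"ax":0,"ay":0,"az":0,"hand":0.5},{"x":0,"y":0,"z":10,"ax":0,"ay":0,"az":0,"hand":0.5},{"x":0,"y":0,"z":30,"ax":0,"ay":0,"az":0,"hand":0.5},{"x":0,"y":0,"z":75,"ax":0,"ay":0,"az":0,"hand":0.5},{"x":0,"y":0,"z":120,"ax":0,"ay":0,"az":0,"hand":0.5},{"x":0,"y":0,"z":165,"ax":0,"ay":0,"az":0,"hand":0.5},{"x":0,"y":0,"z":200,"ax":0,"ay":0,"az":0,"hand":0.5},{"x":0,"y":0,"z":200,"ax":0,"ay":0,"az":0,"hand":0.5}]' 40
python3 - <<'E'
from h import *
im,E,s=snap('wrist','w21');print(s['position'],s['gripper_width'])
E
```

```text
t: 26.65
position: [0.3646, 0.3089, 0.0027]
tool_rot: [-3.07, -0.662, -0.004]
wrist_force: [-0.9, -1.5, 5.7]
gripper_width: 0.0589
t: 27.45
position: [0.3671, 0.3105, 0.2081]
tool_rot: [-3.066, -0.662, -0.021]
wrist_force: [0.2, 0.4, 0.0]
gripper_width: 0.0587
[0.36712673 0.31054237 0.20811373] 0.05868862776853349
```

View pics/w21.png

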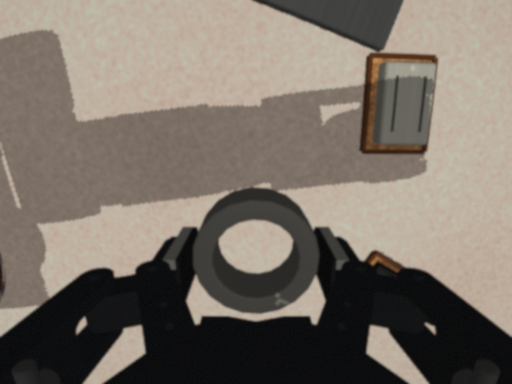

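```bash
python3 -m handwheel '[{"x":5,"y":-20,"z":10,"ax":0,"ay":0,"az":0,"hand":0.5},{"x":13,"y":-60,"z":25,"ax":0,"ay":0,"az":0,"hand":0.5},{"x":23,"y":-105,"z":40,"ax":0,"ay":0,"az":0,"hand":0.5},{"x":33,"y":-152,"z":40,"ax":0,"ay":0,"az":0,"hand":0.5},{"x":43,"y":-200,"z":40,"ax":0,"ay":0,"az":0,"hand":0.5},{"x":53,"y":-248,"z":40,"ax":0,"ay":0,"az":0,"hand":0.5},{"x":63,"y":-296,"z":40,"ax":0,"ay":0,"az":0,"hand":0.5},{"x":73,"y":-344,"z":40,"ax":0,"ay":0,"az":0,"hand":0.5}]' 40
python3 -m handwheel '[{"x":10,"y":-48,"z":0,"ax":0,"ay":0,"az":0,"hand":0.5},{"x":20,"y":-96,"z":0,"ax":0,"ay":0,"az":0,"hand":0.5},{"x":30,"y":-144,"z":0,"ax":0,"ay":0,"az":0,"hand":0.5},{"x":40,"y":-190,"z":0,"ax":0,"ay":0,"az":0,"hand":0.5},{"x":50,"y":-235,"z":0,"ax":0,"ay":0,"az":0,"hand":0.5},{"x":60,"y":-275,"z":0,"ax":0,"ay":0,"az":0,"hand":0.5},{"x":70,"y":-310,"z":0,"ax":0,"ay":0,"az":0,"hand":0.5},{"x":78,"y":-340,"z":0,"ax":0,"ay":0,"az":0,"hand":0.5}]' 40
python3 - <<'E'
from h import *
s=telemetry.read_state();goal(s,.5251,-.4252,.1)
E
```

```text
t: 28.3
position: [0.4348, -0.0376, 0.2387]
tool_rot: [-3.069, -0.662, 0.004]
wrist_force: [1.2, 1.0, -1.3]
gripper_width: 0.059
t: 29.1
position: [0.5132, -0.3772, 0.2376]
tool_rot: [-3.068, -0.66, 0.004]
wrist_force: [0.7, 0.7, -1.2]
gripper_width: 0.0587
shift [  11.9  -48.  -137.6] az 0 curyaw 0.424 q6 -1.17
```

```bash
python3 -m handwheel '[{"x":11,"y":-45,"z":0,"ax":0,"ay":0,"az":0,"hand":0.5},{"x":11,"y":-45,"z":-30,"ax":0,"ay":0,"az":0,"hand":0.5},{"x":11,"y":-45,"z":-75,"ax":0,"ay":0,"az":0,"hand":0.5},{"x":11,"y":-45,"z":-120,"ax":0,"ay":0,"az":0,"hand":0.5},{"x":11,"y":-45,"z":-155,"ax":0,"ay":0,"az":0,"hand":0.5},{"x":11,"y":-45,"z":-175,"ax":0,"ay":0,"az":0,"hand":0.5},{"x":11,"y":-45,"z":-188,"ax":0,"ay":0,"az":0,"hand":0.5},{"x":11,"y":-45,"z":-188,"ax":0,"ay":0,"az":0,"hand":0.5}]' 40
python3 -m handwheel '[{"x":0,"y":0,"z":0,"ax":0,"ay":0,"az":0,"hand":0.5},{"x":0,"y":0,"z":0,"ax":0,"ay":0,"az":0,"hand":0.5},{"x":0,"y":0,"z":0,"ax":0,"ay":0,"az":0,"hand":0.5},{"x":0,"y":0,"z":0,"ax":0,"ay":0,"az":0,"hand":0.5}]' 40
python3 - <<'E'
from h import *
im,E,s=snap('wrist','w22');print(s['position'],s['qpos'][5]);p=[.5251,-.4252,0]
goal(s,p[0],p[1],.0067)
o=im.copy();cv2.polylines(o,[np.round(hull(E,M['tray_round'],p)).astype(np.int32)],True,(0,0,255),1);cv2.imwrite('pics/o22.png',o)
E
```

```text
t: 29.9
position: [0.5229, -0.4187, 0.0484]
tool_rot: [-3.065, -0.661, 0.006]
wrist_force: [-0.7, -0.1, -1.5]
gripper_width: 0.0591
t: 30.3
position: [0.526, -0.4217, 0.0542]
tool_rot: [3.069, 0.662, 0.002]
wrist_force: [-0.1, -0.2, -1.2]
gripper_width: 0.0588
[ 0.52599033 -0.42173746  0.05418887] -1.204888595049639
shift [ -0.9  -3.5 -47.5] az 0 curyaw 0.425 q6 -1.2
```

View pics/o22.png

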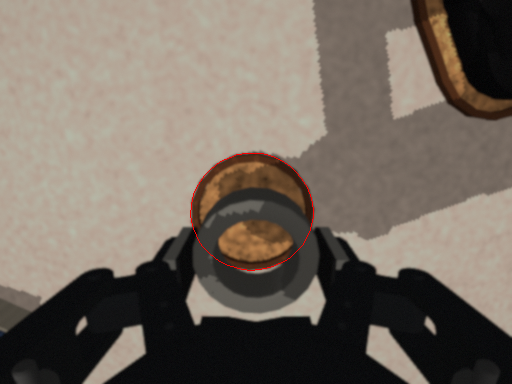

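```bash
python3 -m handwheel '[{"x":-1,"y":-3,"z":-20,"ax":0,"ay":0,"az":0,"hand":0.5},{"x":-1,"y":-3,"z":-30,"ax":0,"ay":0,"az":0,"hand":0.5},{"x":-1,"y":-3,"z":-37,"ax":0,"ay":0,"az":0,"hand":0.5},{"x":-1,"y":-3,"z":-41,"ax":0,"ay":0,"az":0,"hand":0.5},{"x":-1,"y":-3,"z":-43,"ax":0,"ay":0,"az":0,"hand":0.5},{"x":-1,"y":-3,"z":-43,"ax":0,"ay":0,"az":0,"hand":0.5},{"x":-1,"y":-3,"z":-43,"ax":0,"ay":0,"az":0,"hand":0.5}]' 40
```

```text
t: 31.05
position: [0.5246, -0.4243, 0.0101]
tool_rot: [3.07, 0.662, 0.001]
wrist_force: [-0.3, 0.6, -1.1]
gripper_width: 0.059
```

```bash
python3 -m handwheel '[{"x":0,"y":-1,"z":-1,"ax":0,"ay":0,"az":0,"hand":0.5},{"x":0,"y":-1,"z":-2,"ax":0,"ay":0,"az":0,"hand":0.5},{"x":0,"y":-1,"z":-3,"ax":0,"ay":0,"az":0,"hand":0.5},{"x":0,"y":-1,"z":-4,"ax":0,"ay":0,"az":0,"hand":0.5},{"x":0,"y":-1,"z":-4,"ax":0,"ay":0,"az":0,"hand":0.5},{"x":0,"y":-1,"z":-4,"ax":0,"ay":0,"az":0,"hand":0.5}]' 40
```

```text
t: 31.65
position: [0.5244, -0.4252, 0.0068]
tool_rot: [3.071, 0.663, 0.0]
wrist_force: [-2.5, 1.8, 5.6]
gripper_width: 0.0589
```

```bash
python3 -m handwheel '[{"x":0,"y":0,"z":0,"ax":0,"ay":0,"az":0,"hand":0.9},{"x":0,"y":0,"z":0,"ax":0,"ay":0,"az":0,"hand":0.9},{"x":0,"y":0,"z":1,"ax":0,"ay":0,"az":0,"hand":1},{"x":0,"y":0,"z":10,"ax":0,"ay":0,"az":0,"hand":1},{"x":0,"y":0,"z":50,"ax":0,"ay":0,"az":0,"hand":1},{"x":0,"y":0,"z":100,"ax":0,"ay":0,"az":0,"hand":1},{"x":0,"y":-20,"z":145,"ax":0,"ay":0,"az":0,"hand":1},{"x":0,"y":-50,"z":185,"ax":0,"ay":0,"az":0,"hand":1}]' 40
python3 -m handwheel '[{"x":0,"y":-20,"z":20,"ax":0,"ay":0,"az":0,"hand":1},{"x":0,"y":-40,"z":40,"ax":0,"ay":0,"az":0,"hand":1},{"x":0,"y":-40,"z":40,"ax":0,"ay":0,"az":0,"hand":1},{"x":0,"y":-40,"z":40,"ax":0,"ay":0,"az":0,"hand":1},{"x":0,"y":-40,"z":40,"ax":0,"ay":0,"az":0,"hand":1}]' 40
python3 - <<'E'
from h import *
im,E,s=snap('wrist','w23');print(s['position'],s['gripper_width'])
o=im.copy()
for k,t,q in [('mouse','tray_oval',[.6089,-.248,-.683]),('tape','tray_round',[.5251,-.4252,0])]:
    cv2.polylines(o,[np.round(hull(E,M[t],q)).astype(np.int32)],True,(255,0,0),1)
    cv2.polylines(o,[np.round(hull(E,M[k]+[0,0,.004],q)).astype(np.int32)],True,(0,255,0),1)
cv2.imwrite('pics/o23.png',o)
S=[('stapler','tray_long',[.6225,.2395,-.116]),('mouse','tray_oval',[.6089,-.248,-.683]),('drive','tray_rect',[.4911,.4495,-1.147]),('tape','tray_round',[.5251,-.4252,0])]
im,E,s=snap('scene','s23')
for n in ['plant','notes','stapler','mouse','drive','tape']:
    r=place_of('scene',n)[:1];print(n,[(np.round(back(E,[np.array(x['point'])*[512,384]],.0)[0],3),round(x['p'],2)) for x in r])
tiles=[]
for k,t,q in S:
    o=cv2.resize(im,None,fx=4,fy=4,interpolation=2);
    cv2.polylines(o,[np.round(hull(E,M[k]+[0,0,.004],q)*4).astype(np.int32)],True,(0,255,0),1)
    u=(proj(E,[[*q[:2],.01]])[0]*4).astype(int);tiles.append(o[u[1]-140:u[1]+140,u[0]-180:u[0]+180])
cv2.imwrite('pics/o23s.png',np.vstack([np.hstack(tiles[:2]),np.hstack(tiles[2:])]))
E
```

```text
t: 32.45
position: [0.5251, -0.4743, 0.1941]
tool_rot: [3.069, 0.666, 0.002]
wrist_force: [1.0, -0.3, -0.4]
gripper_width: 0.0853
t: 32.95
position: [0.5236, -0.513, 0.2282]
tool_rot: [-3.067, -0.663, 0.002]
wrist_force: [-0.6, -1.1, -0.4]
gripper_width: 0.0854
[ 0.5236409  -0.51299491  0.22822167] 0.0853983717019791
plant [(array([ 0.669, -0.011]), 0.92)]
notes [(array([0.46 , 0.004]), 0.83)]
stapler [(array([0.623, 0.237]), 0.61)]
mouse [(array([ 0.607, -0.254]), 0.86)]
drive [(array([0.492, 0.443]), 0.82)]
tape [(array([ 0.532, -0.425]), 0.75)]
```

View pics/o23.png

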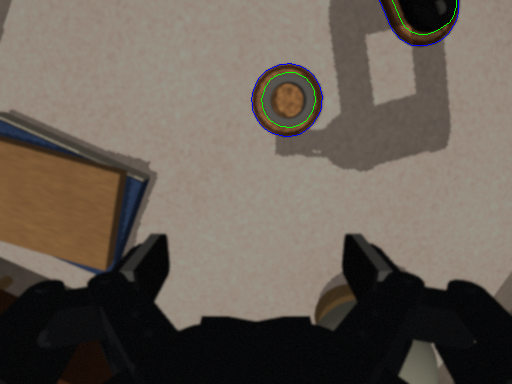

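View pics/o23s.png

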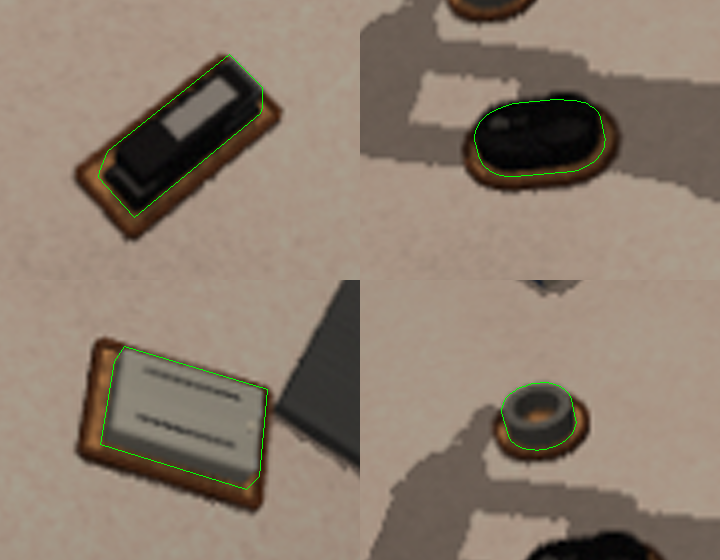

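View pics/s23.png

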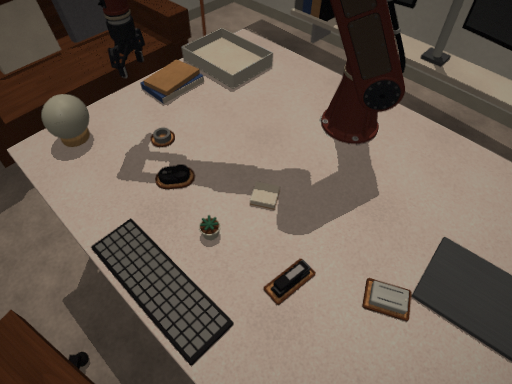

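```bash
python3 - <<'E'
from bench import workorder,telemetry
print(workorder.finish_job(),telemetry.read_state()['t'])
E
```

```text
the job is handed in; nothing more can be done
the job is handed in; nothing more can be done
```

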